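# Bench check of a rebuilt trailer coupling: drawtube play and handbrake

### The job

This light-trailer coupling has been rebuilt and needs its bench check. First push its drawtube in as far as it goes and then pull it right out again, and leave it out; then raise the handbrake lever to its third notch, let go and see that it holds for a moment, and finally press the release button in the lever's end and bring the lever all the way down to off. Leave the spray can, grease tub, damper and wrench where they are, and take your hands off everything at the end.

Things in the scene. Friction and masses are not known exactly. Their poses are not given: they have to be found in the camera images.
- coupling: Trailer coupling bolted to a plywood board 170 x 360 x 18 mm on the bench; fixed. Origin on the bench; own y runs along the drawtube, away from the ball head; z up. Grey housing 74 mm wide, top 112 mm high, own y -50 to 220; the tube's axis is 70 mm high at own x = 0. The lever swings upright in the plane own x = -62 mm.
- drawtube (a joint): Drawtube (steel, 44 mm thick, level, with the black ball head on its end) sliding along coupling y: 0 m = pulled right out, 0.030 m = pushed fully in (hard stops). Starts between; about 5 N of friction, stays where left.
- head_grip (a point): Middle of the ball head's square shank, moving with the drawtube: 50 mm wide (coupling x), 88 mm long (y), 54 mm high (z 43 to 97 mm over the bench). A red closing handle 14 mm thick lies on top, up to 115 mm high. Behind the shank only the thinner tube is bare for some 60 to 90 mm.
- head_front (a point): Front end of the ball head (65 mm wide, round, 40 to 100 mm high), the drawtube's outer end, on its axis; pushing here towards coupling +y pushes the tube in.
- handbrake (a joint): Handbrake lever angle. At 0 (off, stop) it rises 0.40 rad over level, towards coupling -y and the ball head; at angle a it rises 0.40 + a. Ratchet notches 1 to 5 at 0.14, 0.28, 0.42, 0.56, 0.70 rad; it clicks upward (5 to 8 N at the grip) and cannot drop back past a notch unless the button is in; then it sinks by itself, some 0.3 to 0.5 rad/s. Starts at off, notch 1 or 2.
- lever_pivot (a point): Lever's pivot, on its centre line: 100 mm high, at coupling x -62, y +150 mm. The pivot axis is level, along coupling x.
- grip_mid (a point): Middle of the lever's black round grip (31 mm thick, 118 mm long), 205 mm from the pivot along the lever. The grip spans 145 to 263 mm from the pivot, the lever nearer the pivot is a bar 18 mm wide, 22 mm deep; the toothed quadrant reaches 105 mm from the pivot. Below the lever's outer half is free space down to the drawtube, beside it.
- release (a joint): Red release button in the lever's end, pushed along the lever towards the pivot: 0 = out, 0.008 m = fully in. Takes 2 to 5 N. The lever is free when it is over 0.006 m in; let out during the lowering, it catches in the next notch down. It also bobs in and out by 5 mm as the ratchet clicks.
- button_face (a point): Centre of the button's round end face (19 mm across), moving with it; 280 mm from the pivot when out, 17 mm proud of the grip.
- spray_can: Blue and white spray can, 54 mm thick, 208 mm tall, loose, standing on the bench on the lever's side of the coupling. Origin: centre of its foot.
- grease_tub: White grease tub with a yellow lid, 72 mm thick, 65 mm tall, loose, standing on the lever's side of the coupling. Origin: centre of its foot.
- damper: Black gas damper, taken out, lying loose behind the coupling, 314 mm long (own x), 34 mm thick. Origin: centre of its underside.
- wrench: Steel spanner 200 mm long (own x), 8 mm thick, lying loose on the bench. Origin: centre of its underside.

How it is judged:
By the outcome, as a careful person would: the job done as asked, in the order asked, and still so for the second after the job is handed in, with the robot touching nothing.
It also fails if it takes over 67 s, if anything falls off the work surface, if the arm or the gripper's body presses on something with over 40 N, if the wrist force passes 120 N, or if a joint passes its speed limit or range.

### The arm

A 6-joint arm with a two-finger parallel gripper is mounted at the origin on the work surface. World frame = base frame: x ahead of the robot, y to its left, z up, the work surface at z = 0. Lengths are in m, angles in degrees, forces in N, time in s.
With the tool pointing down it reaches from about 0.375 to 0.925 m from the base axis. Payload 5.7 kg.
Tool frame: the origin (TCP) lies at the very end of the fingers, on their centre line; the grasp point (between the pads) lies 19 mm behind it; x points along the fingers, y is the direction in which the jaws open and shut, and the axes are right-handed (so a half turn about x gives the same grasp; the last joint's range is limited). The gripper opens to 85 mm and grips with 20 to 120 N. Pads are 22 mm wide; open, the fingers measure 114 mm over their backs; the gripper's body (76 mm by 85 mm) begins 54 mm behind the grasp point. The pads swing forward as they close: fully open they stand 13 mm farther back than shut.
Start: joints at [70.755, 20.558, 86.54, -0, 72.909, -6.595], TCP at [0.131, 0.585, 0.204] pointing down, gripper open.
Joint ranges: [-170.27, 170.27], [-57.76, 135], [12.27, 136.19], [-55.21, 235.2], [11.17, 155.16], [-170.74, 170.74]. Speed limits (degrees/s): [136.94, 136.94, 180, 180, 180, 180].

### API

Orientations are given as [roll, pitch, yaw] about the fixed x, y, z axes, in that order (R = Rz(yaw) Ry(pitch) Rx(roll)).
In Python, from station import arm, optics gives the robot as it stands.
- The arm moves only by the tool step_arm, never from a script. Its argument "targets" is a list of rows, each an object of numbers: "tx", "ty", "tz": the shift along the tool's x, y, z in mm; "twist": the turn about the tool's x in degrees. In form: [{"tx": .., "ty": .., "tz": .., "twist": ..}, ...]. A call has 1 to 8 rows; each row is the pose to reach, as a shift and turn from the pose measured when the call began, along the tool's axes at that moment; what a row does not reach only later rows make up. A row lasts 1/12 s, in which the tool goes at most 41.7 mm and 7.16 degrees, less where a joint would pass 70% of its speed; a pose out of reach is approached as far as the arm can. A call with a gripper value outside its range is refused whole. "fingers" is the closure, from 0 (fully open) to 1 (shut), set as the call begins (left out, the last holds). The fingers move at their own pace and stop on an object; the grip force is fixed at half the most. Time passes only in rows, so rows that repeat a pose let the fingers close. It gives the time, the measured TCP pose, the force and the opening at its end, in the units of the state.
- arm.get_obs(): the state, without advancing time (a new reading comes with each control period).
- optics.capture(name): name is "scene" or "top" or "wrist"; returns (picture, depth): 384x512x3 uint8, red, green, blue; 384x512 float32, m along the optical axis (not along the pixel's ray), 0 where there is no reading.
- optics.camera_model(name): a dict with "fovy" (degrees; the focal length in pixels is half the picture's height over the tangent of half this angle, whatever the lens; pixels are square), "cx", "cy" (the principal point, pixels), "world_to_cam" (4x4, takes a point from world to camera coordinates). Camera axes: x right, y down, z forward; pixel columns grow to the right and rows downward; lengths in m; the calibration is good to about 2 mm. The wrist camera is an equidistant fisheye: a pixel r from the principal point sees the ray r / f radians off the axis. A picture is of the moment at which its call begins: read the wrist's pose just before it. camera_model takes no time and is no camera call; for the wrist camera it gives the pose at the moment of the call.
- arm.hand_in(): hands the job in, once; it reports no verdict.
The state is a dict: "t": time; "joint_positions": joint angles; "dq": joint speeds; "tau": joint torques, N m; "tool_pos": TCP position; "tcp_rot": TCP orientation; "ft_force": force on the tool from outside, world axes, zero at the start; "moment": the same for the moment, N m; "width": finger opening in m.
Only numpy, scipy, OpenCV 4.12 (cv2) and the standard library are available. Lean on these libraries where they do the work, as an engineer would, in place of code of your own. Each camera call takes 0.05 s, during which the arm holds its last target.

## Working session

There is one attempt and no reset: what is moved stays moved. The work goes in short steps, Python scripts to look and compute and a tool call to move; the robot and the scene stay as the last step left them, time stands still between calls to the robot, and variables do not carry over. Pictures are saved under pics/ and viewed, and the job is handed in when it is done.

Besides the shell and the picture viewer there is one more tool, called after "Call:" as name(argument=value, ...) on one line, values as JSON. step_arm: Moves the arm, as the interface text tells. Its arguments: {"type":"object","properties":{"targets":{"type":"array","items":{"type":"object","properties":{"tx":{"type":"number"},"ty":{"type":"number"},"tz":{"type":"number"},"twist":{"type":"number"}}}},"fingers":{"type":"number"}},"required":["targets"]}

```bash
ls; mkdir -p pics
python3 - <<'E'
from station import arm, optics
import cv2,numpy as np
print(arm.get_obs())
for n in ("scene","top"):
    p,d=optics.capture(n); cv2.imwrite(f"pics/{n}0.png",p[:,:,::-1]); np.save(f"{n}0.npy",d); np.save(f"{n}0p.npy",p)
    print(n,optics.camera_model(n))
E
```

```text
pics
{'t': 0.0, 'joint_positions': array([ 7.07537014e+01,  2.05980664e+01,  8.65981953e+01, -7.45205751e-04,
        7.29077063e+01, -6.59455548e+00]), 'dq': array([ 0.00305101,  0.02653244, -0.06263674,  0.03774464, -0.06843451,
       -0.030142  ]), 'tau': array([ 1.37051178e-03, -5.27623379e+01, -2.78637528e+01,  1.70602084e-04,
        1.29599913e-02, -7.73526416e-07]), 'tool_pos': array([0.13118762, 0.58474901, 0.20315752]), 'tcp_rot': array([ -96.2022436 ,   89.8960296 , -108.85376704]), 'ft_force': array([ 0.11926736,  0.41169823, -0.29379404]), 'moment': array([-0.01872976,  0.00267435,  0.01576426]), 'width': 0.08553272127340361}
scene {'fovy': 43.38850056486007, 'cx': 250.29183717068224, 'cy': 194.9273992684007, 'world_to_cam': array([[ 0.88980393,  0.45628231, -0.00744404, -0.49229504],
       [ 0.23393517, -0.47008555, -0.85105459, -0.01548364],
       [-0.39182049,  0.7555303 , -0.52502445,  1.40530286],
       [ 0.        ,  0.        ,  0.        ,  1.        ]])}
top {'fovy': 51.01599516216214, 'cx': 257.39881506026165, 'cy': 194.76166011117002, 'world_to_cam': array([[ 0.10503884, -0.99444908, -0.00615376, -0.05874479],
       [-0.97282698, -0.10146716, -0.20811553,  0.58365275],
       [ 0.20633589,  0.02784676, -0.97808489,  0.89834855],
       [ 0.        ,  0.        ,  0.        ,  1.        ]])}
```

View pics/scene0.png

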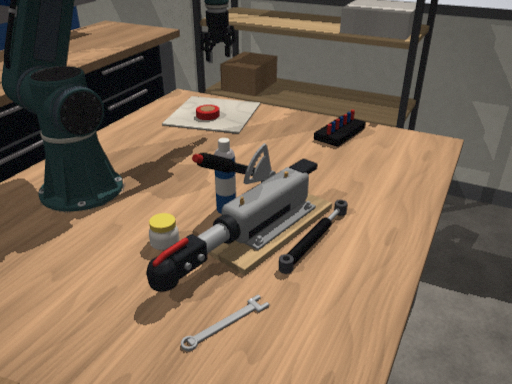

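View pics/top0.png

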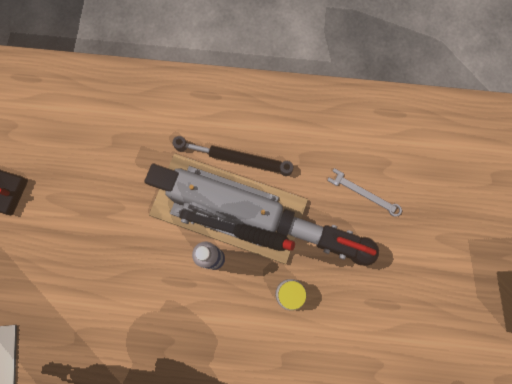

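The scene view shows the ball head (~170,268), the red button (197,158) beside the spray can (225,175), the tub (163,232). The top view shows the head at (365,250), the button at (288,244), the can at (207,255) and the tub at (291,294). Next I'll measure the geometry.

```bash
cat > h.py <<'E'
import numpy as np,cv2
from station import arm,optics
from scipy.spatial.transform import Rotation as R
def cloud(n,d,m=None):
    m=m or optics.camera_model(n); H,W=d.shape
    f=H/2/np.tan(np.radians(m['fovy']/2))
    v,u=np.mgrid[:H,:W]
    x=(u-m['cx'])/f; y=(v-m['cy'])/f
    P=np.stack([x*d,y*d,d,np.ones_like(d)],-1)
    return (P@np.linalg.inv(m['world_to_cam']).T)[...,:3]
def proj(n,p):
    m=optics.camera_model(n); f=192/np.tan(np.radians(m['fovy']/2))
    q=m['world_to_cam']@np.r_[p,1]
    return np.array([m['cx']+f*q[0]/q[2], m['cy']+f*q[1]/q[2]])
def ray(n,u,v):
    m=optics.camera_model(n); f=192/np.tan(np.radians(m['fovy']/2))
    T=np.linalg.inv(m['world_to_cam'])
    return T[:3,3], T[:3,:3]@np.array([(u-m['cx'])/f,(v-m['cy'])/f,1])
def onplane(n,u,v,z):
    c,d=ray(n,u,v); return c+d*(z-c[2])/d[2]
E
python3 - <<'E'
from h import *
d=np.load('top0.npy');p=np.load('top0p.npy');C=cloud('top',d)
ds=np.load('scene0.npy');ps=np.load('scene0p.npy');S=cloud('scene',ds)
print("bench z", np.median(C[40:100,150:170,2]), np.median(C[300:330,400:450,2]))
def stat(nm,P):
    P=P[np.isfinite(P).all(1)]
    if len(P): print(nm,len(P),'med',np.median(P,0).round(4),'min',P.min(0).round(3),'max',P.max(0).round(3))
for n,pp,CC in(('top',p,C),('scene',ps,S)):
    hsv=cv2.cvtColor(pp,cv2.COLOR_RGB2HSV)
    h,s,v=[hsv[...,i] for i in range(3)]
    red=((h<8)|(h>172))&(s>150)&(v>70)
    yel=(h>22)&(h<35)&(s>170)&(v>100)
    nn,l,st,ce=cv2.connectedComponentsWithStats(red.astype(np.uint8))
    for i in range(1,nn):
        if st[i,4]>15:
            stat(n+' red '+str(ce[i].round()),CC[l==i])
    stat(n+' yel',CC[yel])
# housing top: cloud z 0.095..0.115 not red
z=C[...,2]
m=(z>0.105)&(z<0.118)&(C[...,0]>0.3)&(C[...,0]<.8)
m[:,:150]=0
P=C[m]; 
cv2.imwrite('pics/m.png',m.astype(np.uint8)*255)
h=((z*1000).clip(0,255)).astype(np.uint8)
cv2.imwrite('pics/z.png',cv2.resize(cv2.applyColorMap(h[100:330,120:420],cv2.COLORMAP_JET),None,fx=2.5,fy=2.5,interpolation=0))
cv2.imwrite('pics/zoom.png',cv2.resize(p[100:330,120:420,::-1],None,fx=2.5,fy=2.5,interpolation=2))
E
```

```text
bench z -0.0006582254818878752 -0.00025020431832811774
top red [  4. 192.] 42 med [0.5313 0.6147 0.0526] min [0.527 0.612 0.031] max [0.538 0.623 0.068]
top red [356. 245.] 249 med [ 0.4854 -0.2264  0.1116] min [ 0.389 -0.274  0.096] max [ 0.5   -0.024  1.   ]
top red [288. 244.] 106 med [ 0.4595 -0.0691  0.2455] min [ 0.389 -0.081  0.238] max [ 0.47  -0.024  1.   ]
scene red [207. 113.] 220 med [0.0705 0.5916 0.0325] min [ 0.01  -0.844  0.012] max [0.992 0.653 0.721]
scene red [353. 113.] 25 med [0.5688 0.7799 0.0594] min [0.562 0.769 0.034] max [0.573 0.786 0.071]
scene red [329. 128.] 29 med [0.5353 0.6185 0.0533] min [0.528 0.611 0.033] max [0.542 0.626 0.07 ]
scene red [197. 157.] 70 med [ 0.4644 -0.0737  0.2443] min [ 0.45  -0.08   0.236] max [ 0.471 -0.057  0.252]
scene red [169. 251.] 254 med [ 0.4886 -0.2344  0.1116] min [ 0.472 -0.273  0.096] max [ 0.503 -0.184  0.119]
scene yel 2 med [ 0.3571 -0.1268  0.0612] min [ 0.351 -0.129  0.061] max [ 0.363 -0.125  0.062]
```

View pics/zoom.png

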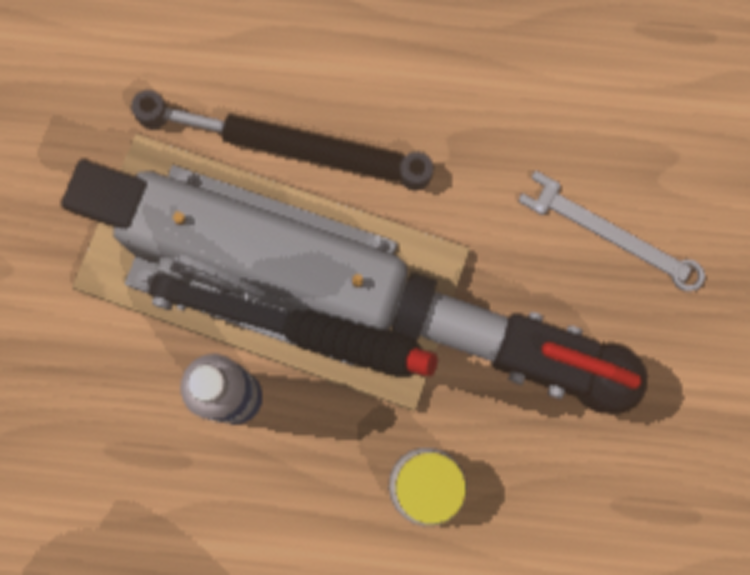

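View pics/z.png

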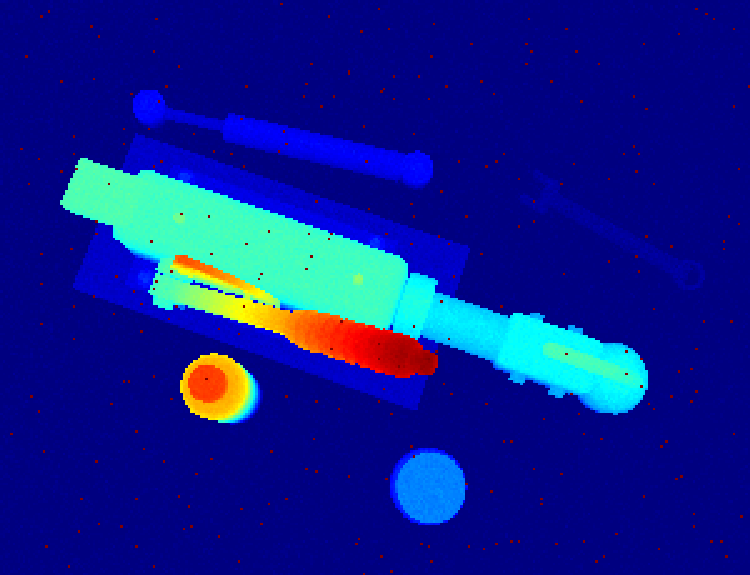

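Run:
```python
from h import *
d=np.load('top0.npy');p=np.load('top0p.npy');C=cloud('top',d)
z=C[...,2]; hsv=cv2.cvtColor(p,cv2.COLOR_RGB2HSV)
m=((z>0.013)&(z<0.023)).astype(np.uint8); m[:,:130]=0;m[:,330:]=0;m[:140]=0
m=cv2.morphologyEx(m,cv2.MORPH_OPEN,np.ones((3,3)))
n,l,st,ce=cv2.connectedComponentsWithStats(m)
keep=[i for i in range(1,n) if st[i,4]>60]; 
for i in keep: print(st[i],ce[i])
P=C[np.isin(l,keep)]
r=cv2.minAreaRect((P[:,:2]*1000).astype(np.float32)); print('board',r, cv2.boxPoints(r))
m2=(z>0.108)&(z<0.116); m2[:,:160]=0;m2[:,290:]=0
m2=cv2.morphologyEx(m2.astype(np.uint8),cv2.MORPH_OPEN,np.ones((5,5)))
n,l,st,ce=cv2.connectedComponentsWithStats(m2);i=1+np.argmax(st[1:,4]);P=C[l==i]
r=cv2.minAreaRect((P[:,:2]*1000).astype(np.float32)); print('housing top',r,cv2.boxPoints(r), np.median(P[:,2]))
# tube: v, pixel region; ridge
for nm,(u0,u1) in dict(tube=(297,318),).items():
    for u in range(u0,u1,4):
        col=C[200:265,u]; k=(col[:,2]>0.06); c=col[k]
        t=c[c[:,2]>c[:,2].max()-0.004]; print(u,c[:,0].min().round(4),c[:,0].max().round(4),t.mean(0).round(4),c[:,2].max())
# head
m3=(z>0.05)&(z<0.13);m3[:,:320]=0;m3[:200]=0;m3[285:]=0
P=C[m3];r=cv2.minAreaRect((P[:,:2]*1000).astype(np.float32)); print('head',r,cv2.boxPoints(r))
# can, tub
for nm,(a,b,c,e),zz in(('can',(235,275,190,225),.05),('tub',(275,315,270,312),.05)):
    Q=C[a:b,c:e].reshape(-1,3);Q=Q[(Q[:,2]>zz)&(Q[:,2]<.3)]
    (cx,cy),rr=cv2.minEnclosingCircle((Q[:,:2]*1000).astype(np.float32)); print(nm,cx,cy,rr,Q[:,2].max())
```

```text
[ 169  154  138   64 1376] [244.3619186  183.13008721]
[ 150  189  140   75 1550] [211.28645161 229.83419355]
board ((559.1141967773438, 73.20072937011719), (360.1543273925781, 170.7442169189453), 76.5179214477539) [[ 434.1113   -82.01026]
 [ 600.15027 -121.81777]
 [ 684.11707  228.41171]
 [ 518.0781   268.21924]]
housing top ((558.8936767578125, 73.38819122314453), (251.7014617919922, 64.92692565917969), 77.10875701904297) [[499.17102  -42.047867]
 [562.4614   -56.533142]
 [618.61633  188.82425 ]
 [555.3259   203.30952 ]] 0.11200262870052857
297 0.3886 0.537 [ 0.3886 -0.0242  0.9998] 0.9997668478052792
301 0.3886 0.5362 [ 0.3886 -0.0242  0.9998] 0.9997668478052792
305 0.4914 0.5355 [ 0.5158 -0.1137  0.0911] 0.09311453452154672
309 0.4883 0.5306 [ 0.5143 -0.1228  0.0919] 0.09384956489142693
313 0.487 0.5302 [ 0.5065 -0.1325  0.0918] 0.09456995999747009
317 0.4822 0.5258 [ 0.5082 -0.1416  0.0907] 0.09331120356682998
head ((466.556884765625, -370.37603759765625), (456.28948974609375, 72.23171997070312), 81.5093002319336) [[ 397.15155 -590.6878 ]
 [ 468.5916  -601.3527 ]
 [ 535.9622  -150.06427]
 [ 464.52216 -139.39935]]
can 429.6530456542969 93.81059265136719 27.152273178100586 0.21198684048933625
tub 365.1508483886719 -99.16935729980469 31.45237159729004 0.0701912411281086
```

```bash
cat >> h.py <<'E'
TH=np.radians(76.75)
EY=np.array([np.cos(TH),np.sin(TH),0]);EX=np.array([EY[1],-EY[0],0]);EZ=np.array([0,0,1.])
O=np.array([.559,.0733,0])-.085*EY
def own(P): return (np.asarray(P)-O)@np.stack([EX,EY,EZ],1)
def wld(q): return O+q[0]*EX+q[1]*EY+q[2]*EZ
def tool():
    o=arm.get_obs(); return o,R.from_euler('xyz',o['tcp_rot'],degrees=True).as_matrix()
def delta(q):
    "tool shift (mm) to bring TCP to own point q (m)"
    o,M=tool(); return (M.T@(wld(q)-o['tool_pos'])*1000).round(1)
E
python3 - <<'E'
from h import *
for n in('top','scene'):
    d=np.load(n+'0.npy');p=np.load(n+'0p.npy');q=own(cloud(n,d)).reshape(-1,3)*1000
    print(n)
    ok=(d.ravel()>0)&(q[:,2]<300)
    hsv=cv2.cvtColor(p,cv2.COLOR_RGB2HSV).reshape(-1,3); c=hsv.astype(int)
    red=((c[:,0]<8)|(c[:,0]>172))&(c[:,1]>150)&(c[:,2]>60)
    B=q[ok&red&(abs(q[:,0]+62)<25)&(q[:,2]>200)&(q[:,2]<280)]
    print('button',len(B),B.mean(0),B.min(0),B.max(0))
    # lever grip
    G=q[ok&(abs(q[:,0]+62)<22)&(q[:,1]>-65)&(q[:,1]<30)&(q[:,2]>150)&(q[:,2]<280)]
    for a in range(-60,30,15):
        g=G[(G[:,1]>=a)&(G[:,1]<a+15)]
        if len(g)>5:
            t=g[g[:,2]>np.percentile(g[:,2],85)]
            print(a,len(g),'x',np.percentile(g[:,0],[2,98]).round(1),'top',t.mean(0).round(1),'low',g[:,2].min().round(1))
    H=q[ok&(abs(q[:,0])<45)&(q[:,1]<-95)&(q[:,1]>-350)&(q[:,2]>40)&(q[:,2]<130)]
    for a in range(-300,-95,12):
        g=H[(H[:,1]>=a)&(H[:,1]<a+12)]
        if len(g)>5: print('H',a,len(g),'x',np.percentile(g[:,0],[2,50,98]).round(1),'ztop',np.percentile(g[:,2],97).round(1),'ymin',g[:,1].min().round(1))
E
```

```text
top
button 105 [-64.1605061  -76.70355545 245.33739066] [-72.29558155 -88.06446325 238.07005614] [-54.58792523 -65.48280003 252.27709444]
-60 135 x [-78.8 -47.6] top [-62.2 -57.4 244.8] low 217.4
-45 132 x [-78.7 -47.6] top [-62.  -41.8 236.2] low 211.9
-30 126 x [-78.6 -47.5] top [-63.8 -27.3 226.9] low 197.2
-15 119 x [-78.5 -47.1] top [-60.3 -10.5 216.8] low 188.1
0 119 x [-78.4 -47.5] top [-63.5   2.7 209.9] low 182.6
15 98 x [-77.5 -49.5] top [-62.   18.5 199.6] low 179.8
H -288 21 x [-21.9  -6.5  10.6] ztop 91.3 ymin -283.5
H -276 95 x [-28.5  -7.2  19.7] ztop 103.7 ymin -275.8
H -264 139 x [-32.3  -7.9  25.7] ztop 109.3 ymin -263.9
H -252 165 x [-33.1  -7.7  26.8] ztop 112.8 ymin -252.0
H -240 140 x [-30.   -8.2  22.6] ztop 114.8 ymin -240.0
H -228 130 x [-26.6  -6.7  21.6] ztop 114.0 ymin -227.9
H -216 154 x [-33.6  -7.1  30. ] ztop 114.8 ymin -215.7
H -204 141 x [-32.   -7.3  28.3] ztop 115.7 ymin -203.9
H -192 138 x [-26.5  -6.   21.5] ztop 115.8 ymin -191.9
H -180 148 x [-33.6  -5.   30.4] ztop 100.1 ymin -180.0
H -168 142 x [-31.5  -5.8  27.5] ztop 99.9 ymin -168.0
H -156
[... 1012 characters left out ...]
-252.0
H -240 150 x [-4.  16.5 27.5] ztop 114.9 ymin -240.0
H -228 181 x [-4.8 20.3 24.5] ztop 114.4 ymin -228.0
H -216 184 x [-4.5 21.  31.7] ztop 115.4 ymin -215.9
H -204 152 x [-3.9 19.2 30.6] ztop 116.2 ymin -204.0
H -192 149 x [-3.6 20.8 24.6] ztop 116.9 ymin -191.8
H -180 149 x [-3.5 21.9 31.7] ztop 108.8 ymin -180.0
H -168 127 x [-18.4  20.5  30.7] ztop 100.6 ymin -167.7
H -156 124 x [-20.7  20.1  24.6] ztop 100.2 ymin -156.0
H -144 66 x [-10.5  15.5  20.4] ztop 95.0 ymin -143.5
H -132 99 x [-12.   13.8  21. ] ztop 94.4 ymin -132.0
H -120 83 x [-10.9  13.2  21.3] ztop 94.8 ymin -119.7
H -108 88 x [-12.2  12.5  21.6] ztop 94.4 ymin -107.9
H -96 6 x [-9.3 16.4 21.4] ztop 91.1 ymin -95.7
```

```bash
sed -i 's/76.75/76.5/' h.py
python3 - <<'E'
from h import *
d=np.load('top0.npy');q=own(cloud('top',d)).reshape(-1,3)*1000
H=q[(d.ravel()>0)&(abs(q[:,0])<45)&(q[:,2]>40)&(q[:,2]<130)]
for a in range(-252,-136,4):
    g=H[(H[:,1]>=a)&(H[:,1]<a+4)]
    lo=g[g[:,0]<-24]
    print(a,g[:,0].min().round(1),g[:,0].max().round(1),'zedge',np.median(lo[:,2]).round(0) if len(lo) else None)
o,M=tool(); print(M.round(3))
# twist about tool x so tool y -> +-EX
a=np.degrees(np.arctan2(EX@M[:,2],EX@M[:,1])); print('twist',a,a-180*np.sign(a))
print(delta([0,-.19,.35]), own(o['tool_pos']))
E
```

```text
-252 -32.8 32.1 zedge 83.0
-248 -32.2 30.0 zedge 83.0
-244 -30.9 28.1 zedge 76.0
-240 -30.1 27.5 zedge 74.0
-236 -26.7 25.9 zedge 71.0
-232 -25.6 22.4 zedge 70.0
-228 -25.3 23.7 zedge 75.0
-224 -25.4 24.5 zedge 85.0
-220 -25.3 22.5 zedge 81.0
-216 -32.4 32.9 zedge 76.0
-212 -33.2 31.9 zedge 77.0
-208 -32.9 32.7 zedge 77.0
-204 -33.2 32.4 zedge 73.0
-200 -25.1 23.0 zedge 70.0
-196 -25.5 24.3 zedge 76.0
-192 -25.3 22.7 zedge 69.0
-188 -25.4 24.2 zedge 83.0
-184 -25.4 23.7 zedge 74.0
-180 -33.0 33.2 zedge 75.0
-176 -32.4 31.5 zedge 77.0
-172 -33.4 32.3 zedge 78.0
-168 -32.6 31.6 zedge 76.0
-164 -32.7 24.6 zedge 72.0
-160 -25.3 23.5 zedge 78.0
-156 -25.3 24.3 zedge 79.0
-152 -25.1 23.6 zedge 78.0
-148 -23.2 21.4 zedge None
-144 -21.7 20.3 zedge None
-140 -22.0 17.8 zedge None
[[-0.001  0.219  0.976]
 [-0.002  0.976 -0.219]
 [-1.    -0.002 -0.   ]]
twist 90.84935418019091 -89.15064581980909
[-145.7 -680.6  525.4] [-0.53540969  0.48251222  0.20323435]
```

Call:
step_arm(targets=[{"tx": -40},{"tx": -80},{"tx": -115,"tz": 20},{"tx": -145,"tz": 45,"twist": 5},{"tx": -150,"tz": 80,"ty": -10,"twist": 10},{"tx": -150,"tz": 110,"ty": -30,"twist": 17},{"tx": -150,"tz": 140,"ty": -55,"twist": 24},{"tx": -150,"tz": 170,"ty": -80,"twist": 31}], fingers=0)

```text
validation failed for argument at $.ta...
```

```bash
cat > go.py <<'E'
import sys
from h import *
q=[float(a)/1000 for a in sys.argv[1:4]]
o,M=tool(); a=np.degrees(np.arctan2(EX@M[:,2],EX@M[:,1])); a=(a+90)%180-90 if abs(a)>100 else a
print('t',o['t'].__round__(2),'own',(own(o['tool_pos'])*1000).round(1),'delta',delta(q),'twist',round(a,2),'w',o['width'],'F',o['ft_force'].round(1),'j',o['joint_positions'].round(0),'toolx',M[:,0].round(4),'Fown',(o['ft_force']@np.stack([EX,EY,EZ],1)).round(1))
E
python3 go.py 0 -191 350
```

```text
t 0.1 own [-535.4  482.5  203.2] delta [-145.7 -681.6  525.3] twist 90.85 w 0.08541049261051653 F [-0.3  0.5 -0.3] j [71. 21. 87.  0. 73. -7.] toolx [-6.0e-04 -1.6e-03 -1.0e+00] Fown [-0.4  0.5 -0.3]
```

Call:
step_arm(targets=[{"tx": -40,"ty": 0,"tz": 0,"twist": 0},{"tx": -80,"ty": 0,"tz": 0,"twist": 0},{"tx": -115,"ty": 0,"tz": 20,"twist": 0},{"tx": -145,"ty": 0,"tz": 45,"twist": 5},{"tx": -150,"ty": -10,"tz": 80,"twist": 10},{"tx": -150,"ty": -30,"tz": 110,"twist": 17},{"tx": -150,"ty": -55,"tz": 140,"twist": 24},{"tx": -150,"ty": -80,"tz": 170,"twist": 31}], fingers=0)

```text
t: 0.77
tool_pos: [0.2805, 0.4685, 0.353]
tcp_rot: [-65.6, 89.9, -109.6]
ft_force: [1.0, 0.1, -1.1]
width: 0.0851
```

```bash
python3 go.py 0 -191 350
```

```text
t 0.77 own [-363.1  404.2  353. ] delta [   4.2 -329.   614.7] twist 59.54 w 0.08513108700143651 F [ 1.   0.1 -1.1] j [52. 10. 80. -0. 90.  6.] toolx [-7.e-04 -2.e-03 -1.e+00] Fown [ 0.9  0.3 -1.1]
```

Call:
step_arm(targets=[{"tx": 0,"ty": -12,"tz": 36,"twist": 7},{"tx": 0,"ty": -28,"tz": 74,"twist": 14},{"tx": 0,"ty": -46,"tz": 111,"twist": 21},{"tx": 0,"ty": -64,"tz": 148,"twist": 28},{"tx": 0,"ty": -83,"tz": 184,"twist": 35},{"tx": 0,"ty": -102,"tz": 220,"twist": 42},{"tx": 0,"ty": -121,"tz": 256,"twist": 49},{"tx": 0,"ty": -140,"tz": 292,"twist": 56}])

```text
t: 1.43
tool_pos: [0.3932, 0.1631, 0.3533]
tcp_rot: [-13.9, 89.9, -114.2]
ft_force: [0.7, -0.4, 0.2]
width: 0.0853
```

```bash
python3 go.py 0 -191 350
```

```text
t 1.43 own [-182.1  133.6  353.3] delta [  4.  163.7 334.3] twist 3.21 w 0.08533061998181292 F [ 0.7 -0.4  0.2] j [13. -1. 92. -0. 88. 24.] toolx [-9.e-04 -2.e-03 -1.e+00] Fown [ 0.8 -0.2  0.2]
```

Call:
step_arm(targets=[{"tx": 0,"ty": 17,"tz": 35,"twist": 3},{"tx": 0,"ty": 35,"tz": 72,"twist": 3},{"tx": 0,"ty": 53,"tz": 109,"twist": 3},{"tx": 0,"ty": 71,"tz": 146,"twist": 3},{"tx": 0,"ty": 89,"tz": 183,"twist": 3},{"tx": 0,"ty": 108,"tz": 220,"twist": 3},{"tx": 0,"ty": 126,"tz": 257,"twist": 3},{"tx": 0,"ty": 144,"tz": 294,"twist": 3}])

```text
t: 2.1
tool_pos: [0.4822, -0.154, 0.3536]
tcp_rot: [-25.4, 89.9, -128.7]
ft_force: [1.1, 0.2, 0.0]
width: 0.0854
```

```bash
python3 go.py 0 -191 200
```

```text
t 2.1 own [ -21.6 -153.9  353.6] delta [153.6  21.6  36.9] twist 0.18 w 0.08540440586900136 F [1.1 0.2 0. ] j [-25.   7.  84.  -0.  89. -12.] toolx [-0.0013 -0.0017 -1.    ] Fown [1.  0.5 0. ]
```

Move laterally, then down to z≈200, and check with the wrist camera.

Call:
step_arm(targets=[{"tx": 0,"ty": 11,"tz": 19,"twist": 0},{"tx": 15,"ty": 21.6,"tz": 36.9,"twist": 0.2},{"tx": 50,"ty": 21.6,"tz": 36.9,"twist": 0.2},{"tx": 88,"ty": 21.6,"tz": 36.9,"twist": 0.2},{"tx": 122,"ty": 21.6,"tz": 36.9,"twist": 0.2},{"tx": 145,"ty": 21.6,"tz": 36.9,"twist": 0.2},{"tx": 153.6,"ty": 21.6,"tz": 36.9,"twist": 0.2},{"tx": 153.6,"ty": 21.6,"tz": 36.9,"twist": 0.2}])

```text
t: 2.77
tool_pos: [0.4927, -0.1942, 0.1977]
tcp_rot: [-85.4, 89.6, 171.1]
ft_force: [-0.1, 0.1, -0.2]
width: 0.0854
```

```bash
python3 go.py 0 -191 54
python3 - <<'E'
from h import *
for n in('wrist','top'):
    p,d=optics.capture(n); cv2.imwrite(f'pics/{n}1.png',p[:,:,::-1])
E
```

```text
t 2.77 own [  -2.1 -190.6  197.7] delta [143.7   3.    0.4] twist -0.02 w 0.0853979176314281 F [-0.1  0.1 -0.2] j [-29.  15.  95.  -0.  70. -15.] toolx [-0.0061  0.001  -1.    ] Fown [-0.1  0.1 -0.2]
```

View pics/wrist1.png

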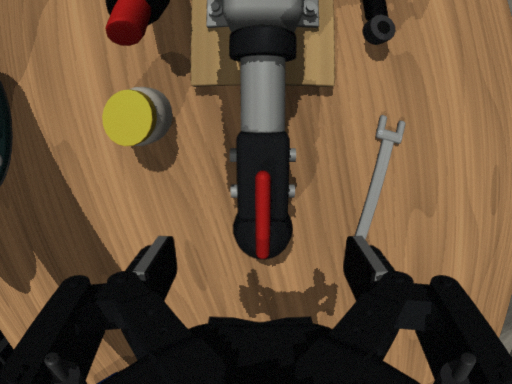

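View pics/top1.png

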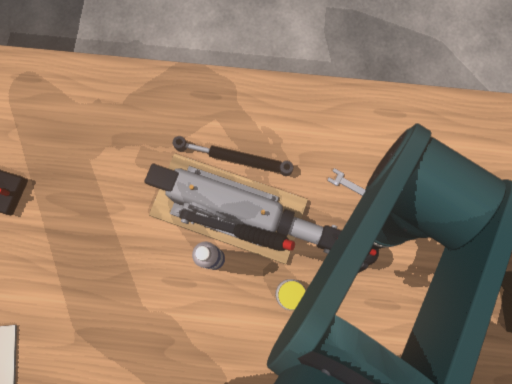

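Run:
```python
from h import *
T=np.linalg.inv(optics.camera_model('wrist')['world_to_cam']); print('cam rel TCP own mm',(own(T[:3,3])-own(arm.get_obs()['tool_pos']))*1000, 'axis',T[:3,2]@np.stack([EX,EY,EZ],1))
```

```text
cam rel TCP own mm [ -1.4599119   70.9663405  169.21637603] axis [ 2.16902254e-04 -2.78820908e-01 -9.60343092e-01]
```

Call:
step_arm(targets=[{"tx": 35,"ty": 1.5,"tz": 0,"twist": 0},{"tx": 72,"ty": 1.5,"tz": 0,"twist": 0},{"tx": 105,"ty": 1.5,"tz": 0,"twist": 0},{"tx": 128,"ty": 1.5,"tz": 0,"twist": 0},{"tx": 140,"ty": 1.5,"tz": 0,"twist": 0},{"tx": 143,"ty": 1.5,"tz": 0,"twist": 0},{"tx": 143,"ty": 1.5,"tz": 0,"twist": 0}])

```text
t: 3.45
tool_pos: [0.4977, -0.1966, 0.0588]
tcp_rot: [30.2, 89.8, -73.3]
ft_force: [-0.5, 0.1, -0.3]
width: 0.0853
```

```bash
python3 go.py 0 -191 54
python3 - <<'E'
from h import *
for n in('wrist','scene'):
    p,d=optics.capture(n); cv2.imwrite(f'pics/{n}2.png',p[:,:,::-1])
E
```

```text
t 3.45 own [   3.4 -191.8   58.8] delta [ 4.8 -3.4 -0.8] twist -0.0 w 0.08532523427599342 F [-0.5  0.1 -0.3] j [-29.  25. 103.  -0.  51. -15.] toolx [ 9.0e-04 -2.9e-03 -1.0e+00] Fown [-0.5  0.  -0.3]
```

View pics/wrist2.png

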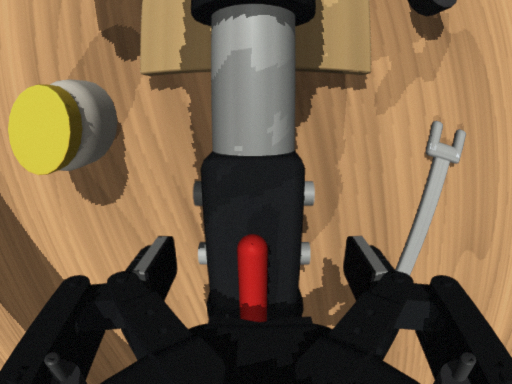

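View pics/scene2.png

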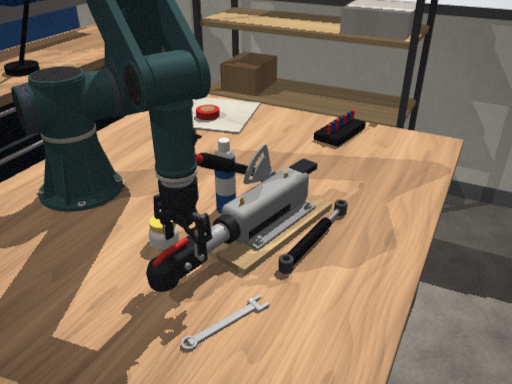

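Call:
step_arm(targets=[{"tx": 2,"ty": -3,"tz": 0,"twist": 0},{"tx": 2,"ty": -3,"tz": 0,"twist": 0},{"tx": 2,"ty": -3,"tz": 0,"twist": 0}])

```text
t: 3.8
tool_pos: [0.496, -0.1966, 0.0589]
tcp_rot: [55.7, 89.6, -47.8]
ft_force: [-0.5, -0.4, 0.1]
width: 0.0854
```

Call:
step_arm(targets=[{"tx": 0,"ty": 0,"tz": 0,"twist": 0},{"tx": 0,"ty": 0,"tz": 0,"twist": 0},{"tx": 0,"ty": 0,"tz": 0,"twist": 0},{"tx": 0,"ty": 0,"tz": 0,"twist": 0},{"tx": 0,"ty": 0,"tz": 0,"twist": 0},{"tx": 0,"ty": 0,"tz": 0,"twist": 0}], fingers=1)

```text
t: 4.3
tool_pos: [0.4943, -0.1961, 0.0594]
tcp_rot: [34.2, 89.8, -69.3]
ft_force: [-6.4, -0.1, 11.8]
width: 0.048
```

```bash
python3 go.py 0 -191 54
python3 - <<'E'
from h import *
p,d=optics.capture('wrist'); cv2.imwrite(f'pics/wrist3.png',p[:,:,::-1])
E
```

```text
t 4.3 own [  -0.  -192.1   59.4] delta [ 5.4  0.  -1.1] twist 0.02 w 0.04802851547605786 F [-6.4 -0.1 11.8] j [-29.  25. 104.  -0.  51. -15.] toolx [ 0.0015 -0.004  -1.    ] Fown [-6.2 -1.5 11.8]
```

View pics/wrist3.png

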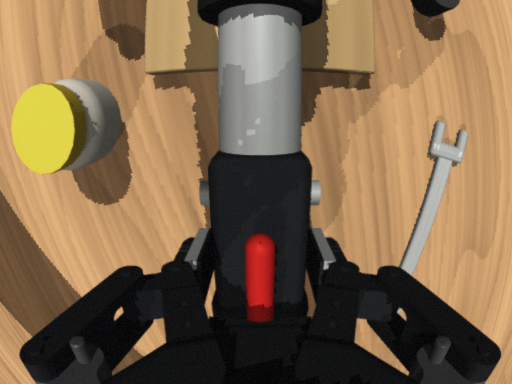

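Call:
step_arm(targets=[{"tx": 0,"ty": 0,"tz": -3,"twist": 0},{"tx": 0,"ty": 0,"tz": -6,"twist": 0},{"tx": 0,"ty": 0,"tz": -9,"twist": 0},{"tx": 0,"ty": 0,"tz": -12,"twist": 0},{"tx": 0,"ty": 0,"tz": -12,"twist": 0}])

```text
t: 4.77
tool_pos: [0.497, -0.1849, 0.0595]
tcp_rot: [26.3, 89.7, -77.2]
ft_force: [-2.9, -3.5, 2.9]
width: 0.0476
```

```bash
python3 go.py 0 -191 54
```

```text
t 4.77 own [  -0.  -180.6   59.5] delta [ 5.5  0.  10.4] twist 0.04 w 0.04758035950055185 F [-2.9 -3.5  2.9] j [-28.  25. 104.  -0.  51. -14.] toolx [ 0.0012 -0.0051 -1.    ] Fown [-2.  -4.1  2.9]
```

Moved 11.5 mm with ~4 N friction. Continuing to the stop.

Call:
step_arm(targets=[{"tx": 0,"ty": 0,"tz": -3,"twist": 0},{"tx": 0,"ty": 0,"tz": -6,"twist": 0},{"tx": 0,"ty": 0,"tz": -8,"twist": 0},{"tx": 0,"ty": 0,"tz": -8,"twist": 0}])

```text
t: 5.1
tool_pos: [0.4978, -0.1816, 0.0595]
tcp_rot: [9.3, 89.3, -94.0]
ft_force: [-8.4, -19.9, -1.6]
width: 0.0479
```

```bash
python3 go.py 0 -191 54
```

```text
t 5.1 own [  -0.  -177.1   59.5] delta [ 5.7 -0.  13.8] twist 0.18 w 0.04789064239325867 F [ -8.4 -19.9  -1.6] j [-27.  25. 104.  -1.  51. -13.] toolx [-9.000e-04 -1.230e-02 -9.999e-01] Fown [ -3.5 -21.3  -1.6]
```

Call:
step_arm(targets=[{"tx": 0,"ty": 0,"tz": -6,"twist": 0},{"tx": 0,"ty": 0,"tz": -7,"twist": 0},{"tx": 0,"ty": 0,"tz": -7,"twist": 0}])

```text
t: 5.35
tool_pos: [0.4977, -0.1819, 0.0595]
tcp_rot: [3.8, 88.7, -99.4]
ft_force: [-12.7, -31.1, -1.7]
width: 0.0481
```

```bash
python3 go.py 0 -207 59
python3 - <<'E'
from h import *
p,d=optics.capture('wrist'); cv2.imwrite(f'pics/wrist4.png',p[:,:,::-1])
E
```

```text
t 5.35 own [  -0.  -177.4   59.5] delta [ 1.2 -0.1 29.6] twist 0.31 w 0.048072968730071636 F [-12.7 -31.1  -1.7] j [-27.  25. 104.  -2.  50. -12.] toolx [-0.0038 -0.0229 -0.9997] Fown [ -5.1 -33.2  -1.7]
```

View pics/wrist4.png

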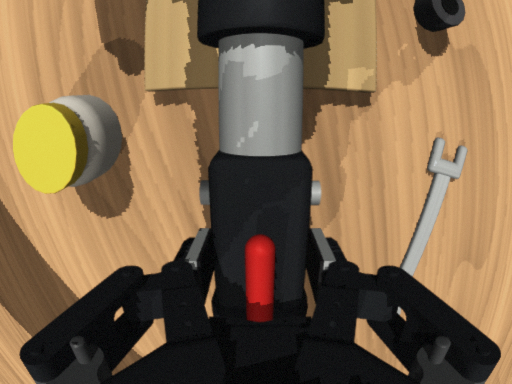

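Call:
step_arm(targets=[{"tx": 0,"ty": 0,"tz": 5,"twist": 0},{"tx": 0,"ty": 0,"tz": 10,"twist": 0},{"tx": 0,"ty": 0,"tz": 15,"twist": 0},{"tx": 0,"ty": 0,"tz": 20,"twist": 0},{"tx": 0,"ty": 0,"tz": 24,"twist": 0},{"tx": 0,"ty": 0,"tz": 24,"twist": 0}])

```text
t: 5.9
tool_pos: [0.4922, -0.2043, 0.0595]
tcp_rot: [2.8, 88.8, -100.5]
ft_force: [1.1, 2.3, -5.4]
width: 0.0476
```

```bash
python3 go.py 0 -207 59
```

```text
t 5.9 own [-1.000e-01 -2.006e+02  5.950e+01] delta [0.7 0.1 6.4] twist 0.23 w 0.04758083485313723 F [ 1.1  2.3 -5.4] j [-29.  25. 104.  -1.  51. -15.] toolx [-0.0038 -0.0204 -0.9998] Fown [ 0.5  2.5 -5.4]
```

Call:
step_arm(targets=[{"tx": 0,"ty": 0,"tz": 4,"twist": 0},{"tx": 0,"ty": 0,"tz": 8,"twist": 0},{"tx": 0,"ty": 0,"tz": 12,"twist": 0},{"tx": 0,"ty": 0,"tz": 14,"twist": 0},{"tx": 0,"ty": 0,"tz": 14,"twist": 0}])

```text
t: 6.32
tool_pos: [0.4905, -0.2112, 0.0595]
tcp_rot: [6.1, 89.4, -97.3]
ft_force: [11.2, 26.9, 1.6]
width: 0.0479
```

```bash
python3 go.py 0 -207 59
```

```text
t 6.32 own [-2.000e-01 -2.076e+02  5.950e+01] delta [ 0.5  0.2 -0.6] twist 0.03 w 0.047875899963169904 F [11.2 26.9  1.6] j [-30.  25. 104.  -1.  51. -16.] toolx [-0.0012 -0.0096 -1.    ] Fown [ 4.6 28.8  1.6]
```

Call:
step_arm(targets=[{"tx": 0,"ty": 0,"tz": 3,"twist": 0},{"tx": 0,"ty": 0,"tz": 5,"twist": 0},{"tx": 0,"ty": 0,"tz": 5,"twist": 0},{"tx": 0,"ty": 0,"tz": 1,"twist": 0},{"tx": 0,"ty": 0,"tz": 1,"twist": 0}])

```text
t: 6.73
tool_pos: [0.4906, -0.2109, 0.0595]
tcp_rot: [7.7, 89.5, -95.7]
ft_force: [2.1, 5.3, -0.7]
width: 0.0482
```

```bash
python3 go.py 0 -207 59
```

```text
t 6.73 own [-1.000e-01 -2.073e+02  5.950e+01] delta [ 0.5  0.1 -0.3] twist 0.09 w 0.04818426496102716 F [ 2.1  5.3 -0.7] j [-30.  25. 104.  -1.  51. -17.] toolx [-9.0e-04 -8.8e-03 -1.0e+00] Fown [ 0.9  5.6 -0.7]
```

Call:
step_arm(targets=[{"tx": 0,"ty": 0,"tz": 0,"twist": 0},{"tx": 0,"ty": 0,"tz": 0,"twist": 0},{"tx": 0,"ty": 0,"tz": 0,"twist": 0},{"tx": 0,"ty": 0,"tz": 0,"twist": 0},{"tx": 0,"ty": 0,"tz": 0,"twist": 0},{"tx": 0,"ty": 0,"tz": 0,"twist": 0}], fingers=0)

```text
t: 7.23
tool_pos: [0.4906, -0.2112, 0.0596]
tcp_rot: [8.5, 89.5, -94.9]
ft_force: [0.3, 0.3, -0.4]
width: 0.0851
```

```bash
python3 go.py 0 -207 59
python3 - <<'E'
from h import *
p,d=optics.capture('wrist'); cv2.imwrite(f'pics/wrist5.png',p[:,:,::-1])
E
```

```text
t 7.23 own [-1.000e-01 -2.076e+02  5.960e+01] delta [ 0.6  0.1 -0.6] twist 0.07 w 0.0851303108992706 F [ 0.3  0.3 -0.4] j [-30.  25. 104.  -1.  51. -17.] toolx [-8.e-04 -9.e-03 -1.e+00] Fown [ 0.3  0.4 -0.4]
```

View pics/wrist5.png

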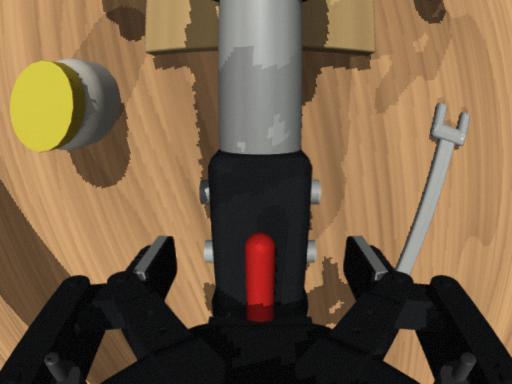

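Call:
step_arm(targets=[{"tx": -30,"ty": 0,"tz": 0,"twist": 0},{"tx": -70,"ty": 0,"tz": 0,"twist": 0},{"tx": -110,"ty": 0,"tz": 0,"twist": 0},{"tx": -150,"ty": 0,"tz": 0,"twist": 0},{"tx": -190,"ty": 0,"tz": 0,"twist": 0},{"tx": -230,"ty": 0,"tz": 0,"twist": 0},{"tx": -260,"ty": 0,"tz": 0,"twist": 0},{"tx": -270,"ty": 0,"tz": 0,"twist": 0}])

```text
t: 7.95
tool_pos: [0.4929, -0.21, 0.3354]
tcp_rot: [40.4, 89.1, -63.0]
ft_force: [0.5, -0.0, 1.2]
width: 0.0855
```

```bash
python3 go.py -62.5 -51.6 320
```

```text
t 7.95 own [   1.9 -205.9  335.4] delta [  13.   -64.3 -154.5] twist 0.08 w 0.08551417325114741 F [ 0.5 -0.   1.2] j [-30.   9.  84.  -0.  86. -17.] toolx [ 0.0069 -0.0136 -0.9999] Fown [0.5 0.1 1.2]
```

Call:
step_arm(targets=[{"tx": 0,"ty": -14,"tz": -35,"twist": 0},{"tx": 2,"ty": -29,"tz": -72,"twist": 0},{"tx": 5,"ty": -45,"tz": -108,"twist": 0},{"tx": 9,"ty": -58,"tz": -140,"twist": 0},{"tx": 13,"ty": -64.3,"tz": -154.5,"twist": 0},{"tx": 13,"ty": -64.3,"tz": -154.5,"twist": 0}])

```text
t: 8.45
tool_pos: [0.4643, -0.0417, 0.3186]
tcp_rot: [33.0, 89.3, -70.2]
ft_force: [-0.5, -0.1, 0.4]
width: 0.0856
```

```bash
python3 go.py -62.5 -51.6 200
python3 - <<'E'
from h import *
p,d=optics.capture('wrist'); cv2.imwrite(f'pics/wrist6.png',p[:,:,::-1])
p,d=optics.capture('scene'); cv2.imwrite(f'pics/scene6.png',p[:,:,::-1])
E
```

```text
t 8.45 own [-65.3 -48.9 318.6] delta [118.6   2.    1.5] twist 0.27 w 0.08558719605707857 F [-0.5 -0.1  0.4] j [-13.   4.  92.  -1.  84.   0.] toolx [ 0.0042 -0.0116 -0.9999] Fown [-0.5 -0.2  0.4]
```

View pics/wrist6.png

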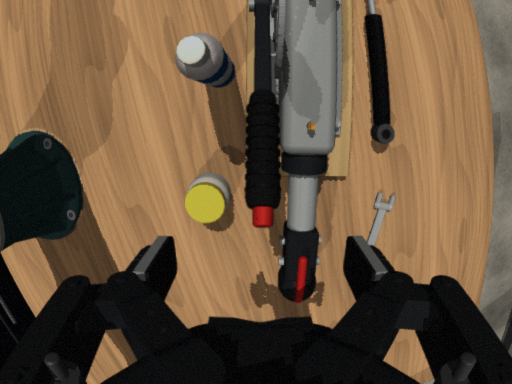

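View pics/scene6.png

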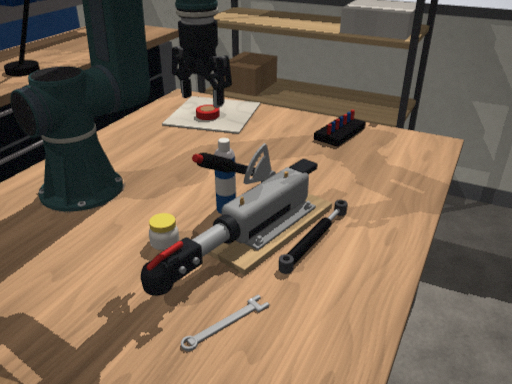

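Call:
step_arm(targets=[{"tx": 30,"ty": 2,"tz": 1.5,"twist": 0},{"tx": 65,"ty": 2,"tz": 1.5,"twist": 0},{"tx": 92,"ty": 2,"tz": 1.5,"twist": 0},{"tx": 110,"ty": 2,"tz": 1.5,"twist": 0},{"tx": 118,"ty": 2,"tz": 1.5,"twist": 0},{"tx": 118,"ty": 2,"tz": 1.5,"twist": 0},{"tx": 118,"ty": 2,"tz": 1.5,"twist": 0}])

```text
t: 9.13
tool_pos: [0.469, -0.0495, 0.202]
tcp_rot: [37.4, 89.1, -66.0]
ft_force: [0.7, -0.1, -0.1]
width: 0.0855
```

```bash
python3 go.py -62.5 -51.6 200
python3 - <<'E'
from h import *
p,d=optics.capture('wrist'); cv2.imwrite(f'pics/wrist7.png',p[:,:,::-1])
E
```

```text
t 9.13 own [-58.8 -55.4 202. ] delta [ 1.9 -3.7 -3.8] twist 0.1 w 0.08552240805683284 F [ 0.7 -0.1 -0.1] j [-14.  10. 102.  -1.  67.  -0.] toolx [ 0.0064 -0.0144 -0.9999] Fown [ 0.7  0.1 -0.1]
```

View pics/wrist7.png

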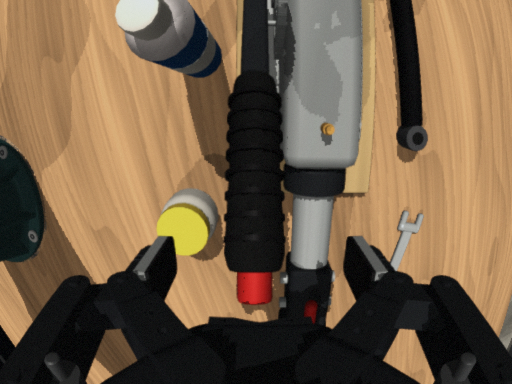

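Call:
step_arm(targets=[{"tx": 1,"ty": -3.7,"tz": -4,"twist": 0},{"tx": 2,"ty": -3.7,"tz": -4,"twist": 0},{"tx": 2,"ty": -3.7,"tz": -4,"twist": 0}])

```text
t: 9.43
tool_pos: [0.4673, -0.0446, 0.2014]
tcp_rot: [45.9, 89.0, -57.5]
ft_force: [-0.8, 0.2, 0.5]
width: 0.0857
```

Call:
step_arm(targets=[{"tx": 0,"ty": 0,"tz": 0,"twist": 0},{"tx": 0,"ty": 0,"tz": 0,"twist": 0},{"tx": 0,"ty": 0,"tz": 0,"twist": 0},{"tx": 0,"ty": 0,"tz": 0,"twist": 0},{"tx": 0,"ty": 0,"tz": 0,"twist": 0},{"tx": 0,"ty": 0,"tz": 0,"twist": 0},{"tx": 0,"ty": 0,"tz": 0,"twist": 0}], fingers=1)

```text
t: 10.02
tool_pos: [0.467, -0.0448, 0.2015]
tcp_rot: [43.6, 89.0, -59.8]
ft_force: [-3.2, -1.3, 4.0]
width: 0.0261
```

```bash
python3 go.py -62.5 -51.6 200
python3 - <<'E'
from h import *
p,d=optics.capture('wrist'); cv2.imwrite(f'pics/wrist8.png',p[:,:,::-1])
E
```

```text
t 10.02 own [-61.9 -51.3 201.5] delta [ 1.5 -0.6  0.3] twist 0.14 w 0.026134137512673274 F [-3.2 -1.3  4. ] j [-13.   9. 103.  -1.  67.   0.] toolx [ 0.009  -0.0155 -0.9998] Fown [-2.9 -2.   4. ]
```

View pics/wrist8.png

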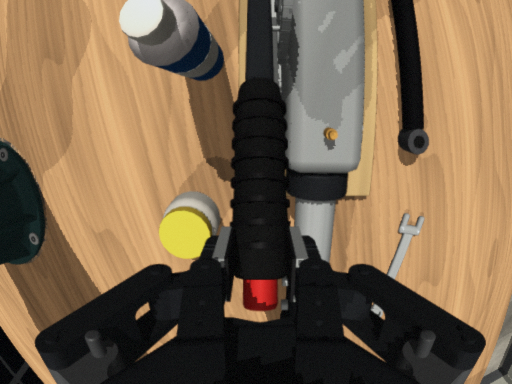

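Call:
step_arm(targets=[{"tx": -5,"ty": 0,"tz": -3,"twist": 0},{"tx": -10,"ty": 0,"tz": -6.5,"twist": 0},{"tx": -15.7,"ty": 0,"tz": -10,"twist": 0},{"tx": -20.7,"ty": 0,"tz": -13.7,"twist": 0},{"tx": -25.7,"ty": 0,"tz": -17.5,"twist": 0},{"tx": -30.6,"ty": 0,"tz": -21.5,"twist": 0},{"tx": -30.6,"ty": 0,"tz": -21.5,"twist": 0}])

```text
t: 10.65
tool_pos: [0.4724, -0.0223, 0.233]
tcp_rot: [48.8, 89.0, -54.5]
ft_force: [1.4, -0.7, -3.9]
width: 0.0257
```

```bash
python3 go.py -62.5 -3.1 259
python3 - <<'E'
from h import *
p,d=optics.capture('scene'); cv2.imwrite(f'pics/scene9.png',cv2.resize(p[90:320,120:360,::-1],None,fx=2.5,fy=2.5,interpolation=2))
E
```

```text
t 10.65 own [-61.9 -28.2 233. ] delta [-26.3  -0.1 -24.8] twist 0.18 w 0.025742464384061255 F [ 1.4 -0.7 -3.9] j [-10.   8. 100.  -1.  72.   3.] toolx [ 0.0106 -0.0148 -0.9998] Fown [ 1.5 -0.3 -3.9]
```

View pics/scene9.png

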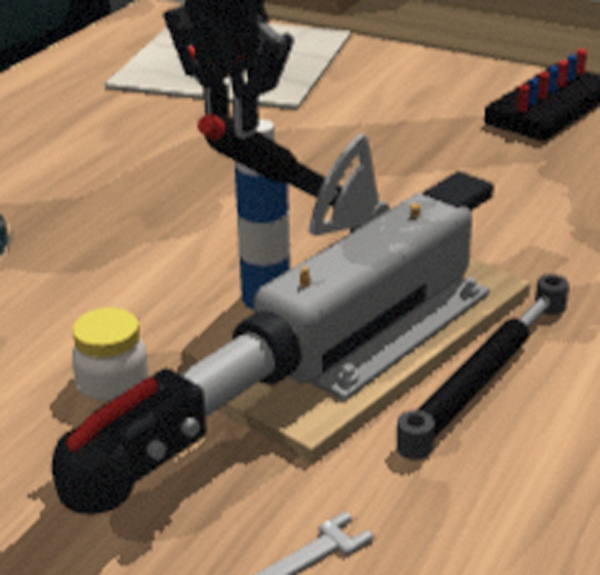

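Call:
step_arm(targets=[{"tx": -4.5,"ty": 0,"tz": -4,"twist": 0},{"tx": -9,"ty": 0,"tz": -8.2,"twist": 0},{"tx": -13,"ty": 0,"tz": -12,"twist": 0},{"tx": -17,"ty": 0,"tz": -16.3,"twist": 0},{"tx": -21,"ty": 0,"tz": -20.6,"twist": 0},{"tx": -24.6,"ty": 0,"tz": -24.6,"twist": 0},{"tx": -24.6,"ty": 0,"tz": -24.6,"twist": 0}])

```text
t: 11.28
tool_pos: [0.4797, 0.0057, 0.2601]
tcp_rot: [75.1, 89.0, -28.2]
ft_force: [2.7, 12.8, 11.7]
width: 0.0006
```

```bash
python3 go.py -62.5 -3.1 259
python3 - <<'E'
from h import *
o=arm.get_obs(); q=own(o['tool_pos'])*1000; print('theta', np.arctan2(q[2]+19-100,150-q[1]))
p,d=optics.capture('scene'); cv2.imwrite(f'pics/scene10.png',cv2.resize(p[90:320,120:360,::-1],None,fx=2.5,fy=2.5,interpolation=2))
qq=own(cloud('scene',d))*1000
hsv=cv2.cvtColor(p,cv2.COLOR_RGB2HSV).astype(int)
red=((hsv[...,0]<8)|(hsv[...,0]>172))&(hsv[...,1]>150)&(hsv[...,2]>60)
B=qq[red&(abs(qq[...,0]+62)<25)&(qq[...,2]>200)&(qq[...,2]<350)];print(len(B),B.mean(0),B.min(0),B.max(0), np.arctan2(B.mean(0)[2]-100,150-B.mean(0)[1]))
E
```

```text
t 11.28 own [-61.3   0.8 260.1] delta [ 1.1 -1.2  3.9] twist 0.18 w 0.0005785419822985767 F [ 2.7 12.8 11.7] j [-7.  7. 97. -0. 75.  6.] toolx [ 0.0155 -0.0083 -0.9998] Fown [-0.4 13.1 11.7]
theta 0.8760754084311203
68 [-58.28237306 -36.43646148 297.03112226] [-68.43519874 -46.19088269 285.46326073] [-51.60575372 -22.32542106 305.68274014] 0.8130197060996253
```

View pics/scene10.png

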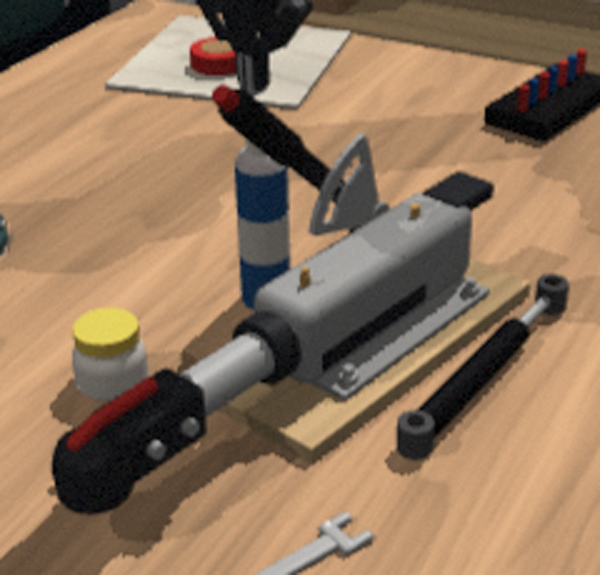

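Call:
step_arm(targets=[{"tx": -15,"ty": 0,"tz": -10,"twist": 0},{"tx": -40,"ty": 0,"tz": -10,"twist": 0},{"tx": -70,"ty": 0,"tz": -10,"twist": 0},{"tx": -100,"ty": 0,"tz": -10,"twist": 0},{"tx": -100,"ty": 0,"tz": -10,"twist": 0}])

```text
t: 11.75
tool_pos: [0.4831, 0.0168, 0.3673]
tcp_rot: [85.6, 88.4, -17.7]
ft_force: [0.4, -0.8, 0.6]
width: 0.0002
```

```bash
python3 go.py -62.5 -3.1 259
cat > lev.py <<'E'
from h import *
import sys
for n in sys.argv[2:]:
    p,d=optics.capture(n); cv2.imwrite(f'pics/{n}{sys.argv[1]}.png',p[:,:,::-1])
    np.save('l_'+n+'.npy',d)
    qq=own(cloud(n,d))*1000
    hsv=cv2.cvtColor(p,cv2.COLOR_RGB2HSV).astype(int)
    red=((hsv[...,0]<8)|(hsv[...,0]>172))&(hsv[...,1]>150)&(hsv[...,2]>60)
    B=qq[red&(abs(qq[...,0]+62)<25)&(qq[...,2]>150)&(qq[...,2]<350)]
    if len(B)>5:
        b=np.median(B,0); print(n,'button',len(B),B.mean(0).round(1),B.min(0).round(1),B.max(0).round(1),'th',np.arctan2(b[2]-100,150-b[1]).round(3),'maxr',np.hypot(B[:,2]-100,150-B[:,1]).max().round(1))
    G=qq[(abs(qq[...,0]+62)<22)&(qq[...,1]<130)&(qq[...,2]>120)&(qq[...,2]<350)]
    r=np.hypot(150-G[:,1],G[:,2]-100); th=np.arctan2(G[:,2]-100,150-G[:,1]); k=(r>160)&(r<255)&(th>.3)&(th<1.1)
    # points of top edge: 15.5 above centre line
    for lo in range(160,255,20):
        kk=(r>lo)&(r<lo+20)&(th>.3)&(th<1.1)
        if kk.sum()>8:
            t=np.percentile(th[kk],[3,50,97]); print(' r',lo+10,kk.sum(),'th centre from top edge',(t[2]-np.arcsin(15.5/(lo+10))).round(3),t.round(3))
E
python3 lev.py 11 scene top
```

```text
t 11.75 own [-60.6  12.4 367.3] delta [108.3  -4.9  15.2] twist 0.22 w 0.00016640375611124433 F [ 0.4 -0.8  0.6] j [-6.  3. 86. -0. 89.  7.] toolx [ 0.0262 -0.0084 -0.9996] Fown [ 0.5 -0.7  0.6]
scene button 69 [-58.1 -31.9 300.9] [-69.4 -40.9 288.6] [-51.9 -16.  309.1] th 0.836 maxr 278.3
 r 170 74 th centre from top edge 0.847 [0.76  0.829 0.938]
 r 190 90 th centre from top edge 0.846 [0.768 0.832 0.928]
 r 210 82 th centre from top edge 0.839 [0.772 0.826 0.913]
 r 230 76 th centre from top edge 0.837 [0.778 0.826 0.905]
 r 250 133 th centre from top edge 0.837 [0.78  0.828 0.899]
 r 210 13 th centre from top edge 0.803 [0.831 0.846 0.877]
 r 230 47 th centre from top edge 0.827 [0.829 0.878 0.894]
 r 250 26 th centre from top edge 0.836 [0.871 0.89  0.898]
```

View pics/scene11.png

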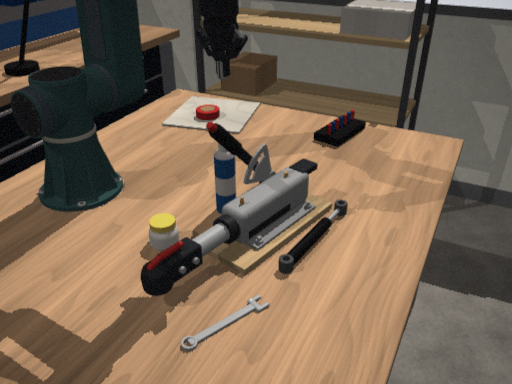

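```bash
python3 - <<'E'
from h import *
d=np.load('scene0.npy');qq=own(cloud('scene',d))*1000
G=qq[(abs(qq[...,0]+62)<22)&(qq[...,1]<130)&(qq[...,2]>120)&(qq[...,2]<350)]
r=np.hypot(150-G[:,1],G[:,2]-100); th=np.arctan2(G[:,2]-100,150-G[:,1])
for lo in range(160,255,20):
    kk=(r>lo)&(r<lo+20)&(th>.3)&(th<1.1);t=np.percentile(th[kk],[3,50,97]); print(lo,(t[2]-np.arcsin(15.5/(lo+10))).round(3))
th=.82
for r in(280,272): print(r,150-r*np.cos(th),100+r*np.sin(th))
E
python3 go.py -62.5 -70 360
```

```text
160 0.571
180 0.569
200 0.567
220 0.565
240 0.56
280 -41.02193804053181 304.72083232353083
272 -35.56416838223089 298.87166568571564
t 11.85 own [-62.6  11.9 362.3] delta [ 2.6 -0.2 81.9] twist 0.21 w -0.0003149407013960573 F [ 0.3  0.5 -0.8] j [-6.  3. 87. -0. 89.  7.] toolx [ 0.0195 -0.0079 -0.9998] Fown [ 0.1  0.6 -0.8]
```

Call:
step_arm(targets=[{"tx": 0,"ty": 0,"tz": 25,"twist": 0},{"tx": 0,"ty": 0,"tz": 55,"twist": 0},{"tx": 0,"ty": 0,"tz": 78,"twist": 0},{"tx": 5,"ty": 0,"tz": 82,"twist": 0},{"tx": 18,"ty": 0,"tz": 82,"twist": 0},{"tx": 30,"ty": 0,"tz": 82,"twist": 0},{"tx": 36,"ty": 0,"tz": 82,"twist": 0},{"tx": 36,"ty": 0,"tz": 82,"twist": 0}], fingers=1)

```text
t: 12.52
tool_pos: [0.4612, -0.0622, 0.3243]
tcp_rot: [81.4, 89.1, -21.9]
ft_force: [-0.5, 0.4, -0.4]
width: -0.0003
```

```bash
python3 go.py -62.5 -52 304.7;python3 lev.py 12 scene wrist
```

```text
t 12.52 own [-63.5 -69.6 324.3] delta [ 19.6   0.7 -17.7] twist 0.21 w -0.0003274729970542744 F [-0.5  0.4 -0.4] j [-16.   3.  92.  -0.  84.  -3.] toolx [ 0.0148 -0.006  -0.9999] Fown [-0.6  0.2 -0.4]
scene button 70 [-58.2 -31.9 300.8] [-74.8 -39.3 288.2] [-51.  -19.9 310.6] th 0.834 maxr 279.6
 r 170 72 th centre from top edge 0.845 [0.762 0.828 0.936]
 r 190 88 th centre from top edge 0.845 [0.769 0.83  0.926]
 r 210 84 th centre from top edge 0.842 [0.772 0.827 0.916]
 r 230 81 th centre from top edge 0.834 [0.778 0.824 0.902]
 r 250 136 th centre from top edge 0.835 [0.78  0.827 0.897]
wrist button 866 [-63.1 -28.5 304. ] [-72.3 -40.9 294.8] [-53.7 -17.5 310.8] th 0.854 maxr 277.3
 r 170 438 th centre from top edge 0.82 [0.832 0.893 0.911]
 r 190 562 th centre from top edge 0.828 [0.834 0.891 0.909]
 r 210 587 th centre from top edge 0.834 [0.848 0.892 0.907]
 r 230 886 th centre from top edge 0.837 [0.843 0.89  0.904]
 r 250 1339 th centre from top edge 0.837 [0.825 0.882 0.899]
```

View pics/wrist12.png

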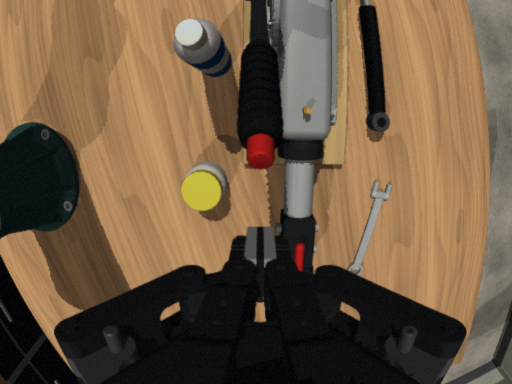

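Run:
```python
import cv2
p=cv2.imread('pics/scene12.png');cv2.imwrite('pics/scene12z.png',cv2.resize(p[60:200,150:300],None,fx=4,fy=4,interpolation=2))
```

```text
(no output)
```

View pics/scene12z.png

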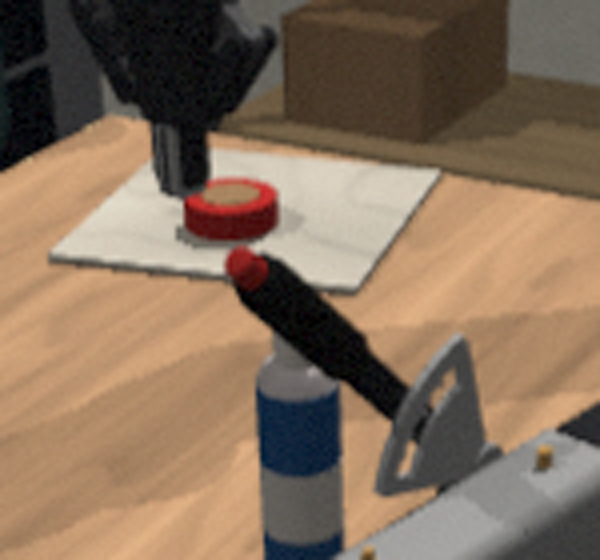

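Call:
step_arm(targets=[{"tx": 3,"ty": 0,"tz": -3,"twist": 0},{"tx": 7,"ty": 0,"tz": -7,"twist": 0},{"tx": 11,"ty": 0,"tz": -10,"twist": 0},{"tx": 14,"ty": 0.5,"tz": -13,"twist": 0},{"tx": 15,"ty": 0.5,"tz": -14,"twist": 0},{"tx": 15,"ty": 0.5,"tz": -14,"twist": 0},{"tx": 15,"ty": 0.5,"tz": -14,"twist": 0},{"tx": 15,"ty": 0.5,"tz": -14,"twist": 0}])

```text
t: 13.28
tool_pos: [0.4666, -0.0493, 0.3114]
tcp_rot: [81.7, 88.9, -21.5]
ft_force: [0.3, -0.4, -0.3]
width: -0.0002
```

```bash
python3 go.py -62.5 -46.5 299;python3 lev.py 13 scene wrist;python3 - <<'E'
import cv2
p=cv2.imread('pics/scene13.png');cv2.imwrite('pics/scene13z.png',cv2.resize(p[60:200,150:300],None,fx=4,fy=4,interpolation=2))
E
```

```text
t 13.28 own [-61.2 -55.8 311.4] delta [12.3 -1.5 -9.3] twist 0.23 w -0.000186595503823454 F [ 0.3 -0.4 -0.3] j [-14.   4.  93.  -0.  82.  -1.] toolx [ 0.0185 -0.0073 -0.9998] Fown [ 0.3 -0.3 -0.3]
scene button 71 [-58.2 -31.7 300.8] [-68.  -41.3 288.4] [-51.  -16.4 309.8] th 0.835 maxr 278.3
 r 170 75 th centre from top edge 0.844 [0.761 0.829 0.936]
 r 190 90 th centre from top edge 0.847 [0.769 0.834 0.929]
 r 210 79 th centre from top edge 0.842 [0.772 0.825 0.916]
 r 230 83 th centre from top edge 0.832 [0.778 0.828 0.899]
 r 250 132 th centre from top edge 0.835 [0.781 0.825 0.897]
wrist button 947 [-63.7 -27.7 303.1] [-72.5 -40.6 293.1] [-54.6 -17.1 310.5] th 0.854 maxr 277.0
 r 170 566 th centre from top edge 0.826 [0.845 0.9   0.917]
 r 190 754 th centre from top edge 0.832 [0.839 0.895 0.914]
 r 210 723 th centre from top edge 0.835 [0.837 0.892 0.909]
 r 230 967 th centre from top edge 0.838 [0.85  0.892 0.905]
 r 250 1596 th centre from top edge 0.837 [0.83  0.88  0.899]
```

View pics/scene13z.png

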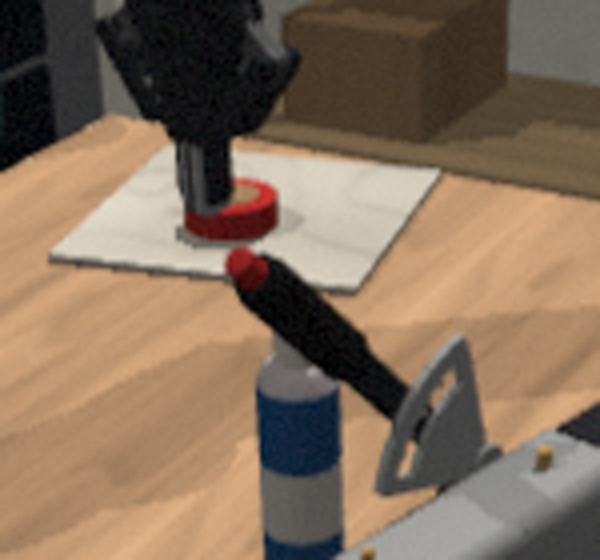

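View pics/wrist13.png

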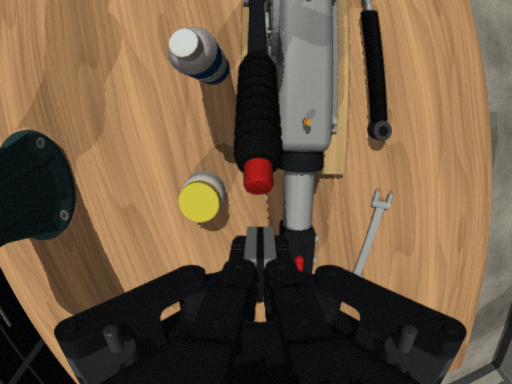

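Run:
```python
from h import *
z=lambda p:((proj('scene',p)-[150,60])*4).round(0)
o=arm.get_obs();print('tcp',z(o['tool_pos']),'corner',z(o['tool_pos']+.011*EY),'face',z(wld([-.062,-.041,.3047])),'pivot',z(wld([-.062,.15,.1])))
_,d=optics.capture('scene');C=own(cloud('scene',d))*1000
for zx,zy in[(200,190),(205,200),(205,207),(200,208),(215,190),(190,205)]:
    print(zx,zy,C[60+zy//4,150+zx//4].round(0))
```

```text
tcp [209. 260.] corner [223. 253.] face [228. 262.] pivot [452. 461.]
200 190 [-57. -62. 354.]
205 200 [-55. -62. 349.]
205 207 [-55. -62. 346.]
200 208 [-56. -64. 344.]
215 190 [-50. -61. 356.]
190 205 [-64. -65. 345.]
```

Run:
```python
from h import *
o=arm.get_obs()
p,d=optics.capture('wrist'); m=optics.camera_model('wrist')
f=192/np.tan(np.radians(m['fovy']/2)); T=np.linalg.inv(m['world_to_cam'])
def pt(u,v):
    x,y=u-m['cx'],v-m['cy'];r=np.hypot(x,y);a=r/f
    c=np.array([np.tan(a)*x/r,np.tan(a)*y/r,1])*d[v,u]; return own(T[:3,:3]@c+T[:3,3])*1000
print(m['fovy'],m['cx'],m['cy'],'tcp',own(o['tool_pos'])*1000)
for u in(250,256,266,272):
    for v in(220,226,230,234,240,250,258): print(u,v,pt(u,v).round(0),d[v,u].round(3))
print('button',pt(259,175).round(1),pt(259,182).round(1),pt(259,168).round(1))
s,ds=optics.capture('scene');cv2.imwrite('pics/s14.png',cv2.resize(s[70:140,170:230,::-1],None,fx=8,fy=8,interpolation=0))
C=own(cloud('scene',ds))*1000
for v in range(100,125,2): print(v,C[v,198:210:2,:].round(0).tolist())
```

```text
65.70646984690485 259.76958265159726 189.28384997647632 tcp [-61.21128138 -55.91582685 311.39032944]
250 220 [ -73. -181.   -1.] 0.517
250 226 [ -73. -192.   -2.] 0.521
250 230 [-68. -45. 347.] 0.145
250 234 [-68. -44. 352.] 0.14
250 240 [-68. -44. 358.] 0.134
250 250 [-68. -44. 368.] 0.125
250 258 [-68. -45. 375.] 0.118
256 220 [ -63. -180.    1.] 0.515
256 226 [ -63. -192.    0.] 0.519
256 230 [-65. -45. 346.] 0.146
256 234 [-65. -44. 352.] 0.14
256 240 [-65. -44. 359.] 0.133
256 250 [-65. -45. 368.] 0.125
256 258 [-66. -44. 375.] 0.118
266 220 [ -45. -181.   -1.] 0.518
266 226 [ -45. -192.   -1.] 0.521
266 230 [-60. -45. 345.] 0.147
266 234 [-61. -44. 353.] 0.139
266 240 [-61. -44. 358.] 0.134
266 250 [-61. -44. 368.] 0.124
266 258 [-61. -45. 374.] 0.119
272 220 [ -35. -181.   -1.] 0.518
272 226 [ -34. -192.   -0.] 0.52
272 230 [-57. -45. 346.] 0.146
272 234 [-58. -44. 352.] 0.14
272 240 [-58. -44. 359.] 0.134
272 250 [-59. -44. 368.] 0.124
272 258 [-59. -44. 375.] 0.118
button [-63.1 -26.4 307. ] [-63.2 -30.3 308.6] [-63.1 -22.7 304.1]
100 [[-60.0, -64.0, 369.0], [-57.0, -61.0, 3
[... 1107 characters left out ...]
632.0, 458.0, 19.0], [-622.0, 460.0, 21.0], [-605.0, 454.0, 27.0], [-602.0, 461.0, 26.0], [-598.0, 468.0, 24.0], [-588.0, 469.0, 27.0]]
118 [[-632.0, 458.0, 10.0], [-618.0, 455.0, 15.0], [-611.0, 459.0, 16.0], [-605.0, 464.0, 16.0], [-596.0, 465.0, 18.0], [-589.0, 469.0, 19.0]]
120 [[-616.0, 443.0, 12.0], [-616.0, 453.0, 9.0], [-606.0, 454.0, 11.0], [-603.0, 461.0, 9.0], [-602.0, 470.0, 7.0], [-596.0, 475.0, 6.0]]
122 [[-605.0, 432.0, 10.0], [-600.0, 438.0, 10.0], [-598.0, 446.0, 7.0], [-582.0, 440.0, 14.0], [-579.0, 448.0, 12.0], [-67.0, -32.0, 309.0]]
124 [[-593.0, 420.0, 9.0], [-586.0, 424.0, 10.0], [-576.0, 424.0, 13.0], [-579.0, 437.0, 8.0], [-569.0, 437.0, 10.0], [-67.0, -33.0, 305.0]]
```

View pics/s14.png

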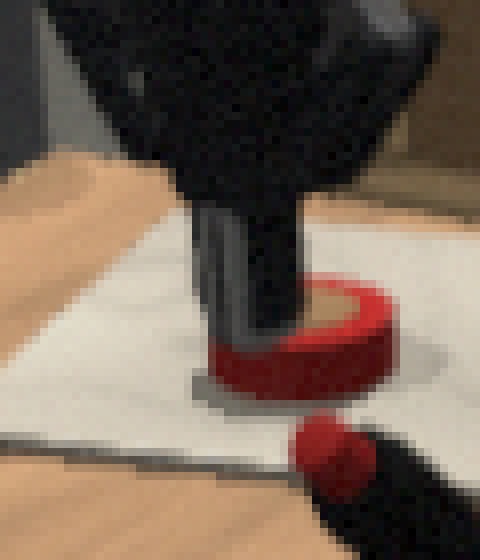

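Call:
step_arm(targets=[{"tx": 4,"ty": -1,"tz": 5,"twist": 0},{"tx": 10,"ty": -1,"tz": 9,"twist": 0},{"tx": 17,"ty": -1,"tz": 10,"twist": 0},{"tx": 22,"ty": -1,"tz": 10,"twist": 0},{"tx": 23,"ty": -1,"tz": 10,"twist": 0},{"tx": 23,"ty": -1,"tz": 10,"twist": 0}])

```text
t: 14.03
tool_pos: [0.4632, -0.0589, 0.2875]
tcp_rot: [81.6, 89.0, -21.7]
ft_force: [-0.7, -0.6, -0.5]
width: 0.0001
```

```bash
cat >> h.py <<'E'
def polar():
    "corner of shut fingers (own y,z mm), r and theta about the pivot"
    o=arm.get_obs();q=own(o['tool_pos'])*1000; y=q[1]+11; z=q[2]+31
    return y.round(1),z.round(1),np.hypot(150-y,z-100).round(1),np.arctan2(z-100,150-y).round(3)
E
python3 go.py -62.5 -52 274;python3 lev.py 15 scene wrist;python3 - <<'E'
from h import *
print(polar())
p=cv2.imread('pics/scene15.png');cv2.imwrite('pics/scene15z.png',cv2.resize(p[60:200,150:300],None,fx=4,fy=4,interpolation=2))
E
```

```text
t 14.03 own [-62.3 -66.  287.5] delta [ 13.5  -0.4 -14. ] twist 0.21 w 0.00010274554257511286 F [-0.7 -0.6 -0.5] j [-16.   5.  96.  -0.  79.  -2.] toolx [ 0.0169 -0.0067 -0.9998] Fown [-0.5 -0.7 -0.5]
scene button 72 [-57.5 -33.  302.7] [-67.2 -60.9 289.5] [-47.9 -19.2 345.7] th 0.836 maxr 322.0
 r 170 72 th centre from top edge 0.84 [0.762 0.836 0.932]
 r 190 93 th centre from top edge 0.848 [0.769 0.83  0.93 ]
 r 210 84 th centre from top edge 0.84 [0.772 0.827 0.914]
 r 230 76 th centre from top edge 0.837 [0.778 0.824 0.905]
 r 250 136 th centre from top edge 0.835 [0.78  0.826 0.897]
wrist button 1274 [-63.6 -27.9 303.4] [-72.8 -40.6 293.1] [-54.1 -17.4 310. ] th 0.854 maxr 276.7
 r 170 610 th centre from top edge 0.82 [0.839 0.893 0.912]
 r 190 835 th centre from top edge 0.828 [0.842 0.894 0.909]
 r 210 784 th centre from top edge 0.833 [0.84  0.892 0.907]
 r 230 1241 th centre from top edge 0.837 [0.848 0.891 0.904]
 r 250 2063 th centre from top edge 0.837 [0.829 0.881 0.899]
(np.float64(-54.9), np.float64(319.3), np.float64(300.1), np.float64(0.819))
```

View pics/scene15z.png

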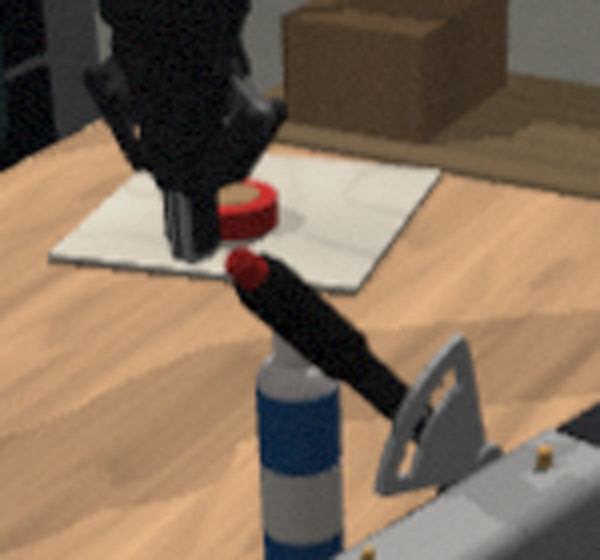

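View pics/wrist15.png

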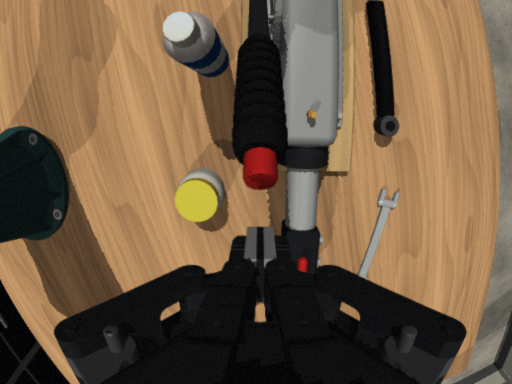

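Call:
step_arm(targets=[{"tx": 4,"ty": 0,"tz": -4,"twist": 0},{"tx": 8,"ty": 0,"tz": -8,"twist": 0},{"tx": 12,"ty": 0,"tz": -11.5,"twist": 0},{"tx": 15,"ty": 0,"tz": -14,"twist": 0},{"tx": 16.5,"ty": 0,"tz": -15.5,"twist": 0},{"tx": 16.5,"ty": 0,"tz": -15.5,"twist": 0}])

```text
t: 14.63
tool_pos: [0.4675, -0.0437, 0.2714]
tcp_rot: [81.1, 88.9, -22.1]
ft_force: [0.3, -0.4, 0.3]
width: -0.0
```

```bash
python3 go.py -62.5 -52 274;python3 lev.py 16 scene;python3 - <<'E'
from h import *
print(polar())
p=cv2.imread('pics/scene16.png');cv2.imwrite('pics/scene16z.png',cv2.resize(p[60:200,150:300],None,fx=4,fy=4,interpolation=2))
E
```

```text
t 14.63 own [-61.7 -50.1 271.4] delta [-2.6 -0.8  1.9] twist 0.26 w -2.157086218688252e-05 F [ 0.3 -0.4  0.3] j [-14.   5.  97.  -0.  76.  -0.] toolx [ 0.0177 -0.0072 -0.9998] Fown [ 0.4 -0.3  0.3]
scene button 46 [-55.3 -30.3 299.8] [-59.4 -38.4 289.4] [-51.8 -17.6 309.2] th 0.836 maxr 278.7
 r 170 73 th centre from top edge 0.839 [0.763 0.83  0.931]
 r 190 91 th centre from top edge 0.846 [0.768 0.829 0.928]
 r 210 80 th centre from top edge 0.837 [0.772 0.828 0.911]
 r 230 82 th centre from top edge 0.836 [0.779 0.825 0.903]
 r 250 130 th centre from top edge 0.835 [0.78  0.825 0.897]
(np.float64(-39.2), np.float64(302.6), np.float64(277.2), np.float64(0.82))
```

View pics/scene16z.png

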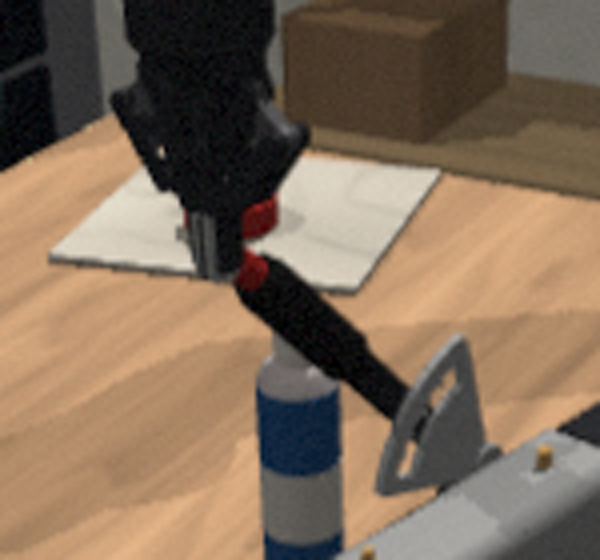

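Call:
step_arm(targets=[{"tx": 1,"ty": 0,"tz": -1,"twist": 0},{"tx": 2,"ty": 0,"tz": -2,"twist": 0},{"tx": 2,"ty": 0,"tz": -2,"twist": 0}])

```text
t: 14.93
tool_pos: [0.4682, -0.0418, 0.2696]
tcp_rot: [82.4, 88.9, -20.9]
ft_force: [0.8, 0.0, -1.3]
width: 0.0003
```

```bash
python3 go.py -62.5 -52 274;python3 -c "
from h import *
print(polar())"
```

```text
t 14.93 own [-61.5 -48.1 269.6] delta [-4.4 -1.   3.9] twist 0.24 w 0.00029056813038007745 F [ 0.8  0.  -1.3] j [-13.   6.  97.  -0.  76.  -0.] toolx [ 0.0183 -0.007  -0.9998] Fown [ 0.8  0.2 -1.3]
(np.float64(-37.1), np.float64(300.6), np.float64(274.3), np.float64(0.82))
```

Call:
step_arm(targets=[{"tx": 1,"ty": 0,"tz": -1,"twist": 0},{"tx": 2,"ty": 0,"tz": -2,"twist": 0},{"tx": 2,"ty": 0,"tz": -2,"twist": 0}])

```text
t: 15.18
tool_pos: [0.4686, -0.0402, 0.2673]
tcp_rot: [80.1, 88.9, -23.2]
ft_force: [-0.7, -3.8, 0.6]
width: -0.0001
```

```bash
python3 go.py -62.5 -52 274;python3 lev.py 17 scene wrist|grep but; python3 -c "
from h import *
print(polar())
p=cv2.imread('pics/scene17.png');cv2.imwrite('pics/scene17z.png',cv2.resize(p[90:160,180:255],None,fx=8,fy=8,interpolation=2))"
```

```text
t 15.18 own [-61.4 -46.4 267.3] delta [-6.7 -0.9  5.6] twist 0.24 w -0.0001293232218127797 F [-0.7 -3.8  0.6] j [-13.   6.  97.  -0.  76.   0.] toolx [ 0.018  -0.0077 -0.9998] Fown [ 0.3 -3.9  0.6]
scene button 33 [-55.4 -28.7 297.3] [-60.  -38.4 287.8] [-49.3 -16.2 310.2] th 0.836 maxr 281.2
wrist button 1067 [-63.7 -25.6 299.9] [-73.  -35.1 292. ] [-54.6 -17.8 305.2] th 0.852 maxr 271.3
(np.float64(-35.5), np.float64(298.5), np.float64(271.7), np.float64(0.819))
```

View pics/scene17z.png

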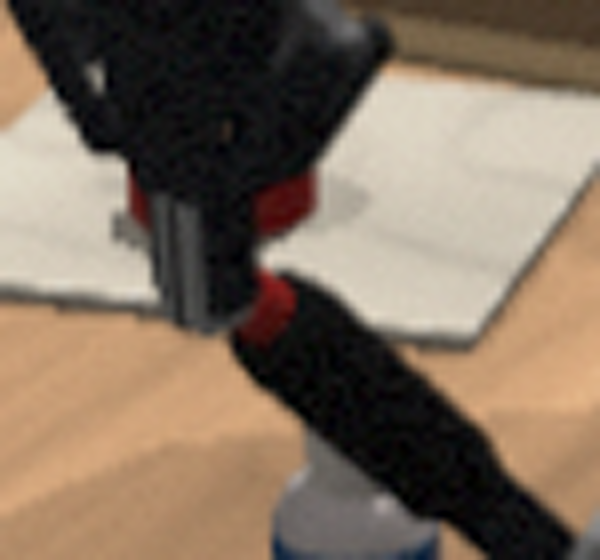

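View pics/wrist17.png

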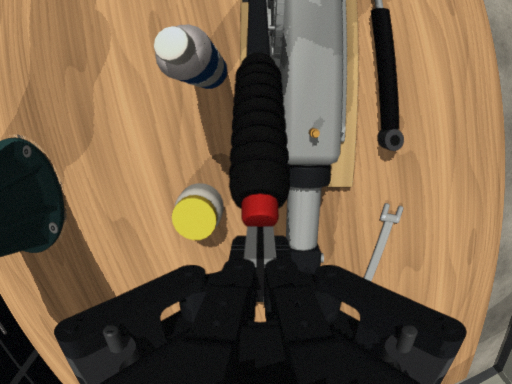

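```bash
cat > plan.py <<'E'
import sys
from h import *
# args: r:theta ...
o,M=tool(); y0,z0,r0,t0=polar(); print('t',round(o['t'],2),'now',y0,z0,r0,t0,'Fown',(o['ft_force']@np.stack([EX,EY,EZ],1)).round(1),'x',(own(o['tool_pos'])*1000)[0].round(1))
F=o['ft_force']@np.stack([EX,EY,EZ],1); n=np.array([0,-np.cos(t0),np.sin(t0)]);tt=np.array([0,np.sin(t0),np.cos(t0)])
print('Fn',(F@n).round(1),'Ft',(F@tt).round(1))
for a in sys.argv[1:]:
    r,t=map(float,a.split(':'))
    dy=150-r*np.cos(t)-y0; dz=100+r*np.sin(t)-z0
    v=M.T@(EY*dy+EZ*dz); print(a,'tx %.1f ty %.1f tz %.1f'%tuple(v))
E
python3 plan.py 268:.828 264.5:.825 264:.80 264:.765 264:.73
```

```text
t 15.28 now -35.5 298.5 271.7 0.819 Fown [ 0.2 -3.3  1.1] x -61.5
Fn 3.0 Ft -1.7
268:.828 tx 1.1 ty -0.0 tz -4.2
264.5:.825 tx 4.2 ty -0.1 tz -6.0
264:.80 tx 9.1 ty -0.2 tz -1.6
264:.765 tx 15.7 ty -0.3 tz 4.9
264:.73 tx 22.5 ty -0.5 tz 11.2
```

Call:
step_arm(targets=[{"tx": 1,"ty": 0,"tz": -4.2,"twist": 0},{"tx": 4.2,"ty": 0,"tz": -6,"twist": 0},{"tx": 9,"ty": 0,"tz": -1.6,"twist": 0},{"tx": 15.7,"ty": 0,"tz": 4.9,"twist": 0}])

```text
t: 15.62
tool_pos: [0.4672, -0.0488, 0.254]
tcp_rot: [61.5, 88.6, -41.7]
ft_force: [-9.6, -15.1, 15.4]
width: -0.0006
```

```bash
python3 plan.py 264:.76 264:.73 264:.70 264:.67 264:.64 264:.61
```

```text
t 15.62 now -44.1 285.0 268.2 0.761 Fown [ -5.8 -16.9  15.4] x -60.8
Fn 22.9 Ft -0.5
264:.76 tx 3.1 ty -0.0 tz -2.8
264:.73 tx 9.0 ty -0.2 tz 2.5
264:.70 tx 15.0 ty -0.4 tz 7.6
264:.67 tx 21.2 ty -0.5 tz 12.6
264:.64 tx 27.5 ty -0.7 tz 17.3
264:.61 tx 34.0 ty -0.8 tz 21.9
```

Call:
step_arm(targets=[{"tx": 8,"ty": 0,"tz": 1,"twist": 0},{"tx": 14,"ty": 0,"tz": 6.5,"twist": 0},{"tx": 20,"ty": 0,"tz": 11.5,"twist": 0},{"tx": 26.5,"ty": 0,"tz": 16.5,"twist": 0}])

```text
t: 15.95
tool_pos: [0.4624, -0.069, 0.2288]
tcp_rot: [47.0, 88.4, -56.2]
ft_force: [-10.5, -14.7, 11.5]
width: 0.0003
```

```bash
python3 plan.py 265:.63 265:.60 265:.57 265:.54 265:.51 265:.48
```

```text
t 15.95 now -64.9 259.8 267.8 0.639 Fown [ -6.8 -16.7  11.5] x -60.7
Fn 20.3 Ft -0.8
265:.63 tx 3.7 ty -0.1 tz -0.8
265:.60 tx 10.2 ty -0.2 tz 3.6
265:.57 tx 16.9 ty -0.4 tz 7.9
265:.54 tx 23.8 ty -0.6 tz 11.9
265:.51 tx 30.7 ty -0.7 tz 15.8
265:.48 tx 37.8 ty -0.9 tz 19.4
```

Call:
step_arm(targets=[{"tx": 9,"ty": 0,"tz": 2,"twist": 0},{"tx": 15.5,"ty": 0,"tz": 6.5,"twist": 0},{"tx": 22.5,"ty": 0,"tz": 10.7,"twist": 0},{"tx": 29.5,"ty": 0,"tz": 14.7,"twist": 0}])

```text
t: 16.28
tool_pos: [0.458, -0.0869, 0.1999]
tcp_rot: [37.2, 88.2, -65.9]
ft_force: [-8.2, -12.0, 6.4]
width: 0.0006
```

```bash
python3 plan.py 265:.50 265:.47 265:.44 265:.41 265:.40 265:.38
```

```text
t 16.28 now -83.4 230.9 267.6 0.511 Fown [ -5.2 -13.6   6.4] x -60.8
Fn 15.0 Ft -1.1
265:.50 tx 3.8 ty -0.1 tz -0.9
265:.47 tx 11.0 ty -0.2 tz 2.6
265:.44 tx 18.2 ty -0.4 tz 5.9
265:.41 tx 25.5 ty -0.5 tz 9.0
265:.40 tx 28.0 ty -0.6 tz 10.0
265:.38 tx 32.9 ty -0.7 tz 11.9
```

Call:
step_arm(targets=[{"tx": 9,"ty": 0,"tz": 0.8,"twist": 0},{"tx": 16,"ty": 0,"tz": 4.2,"twist": 0},{"tx": 23,"ty": 0,"tz": 7.4,"twist": 0},{"tx": 28,"ty": 0,"tz": 9.5,"twist": 0}])

```text
t: 16.62
tool_pos: [0.4554, -0.0998, 0.1725]
tcp_rot: [31.6, 88.0, -71.4]
ft_force: [-7.0, -10.2, 20.0]
width: -0.0001
```

```bash
python3 plan.py 265:.40 265:.39 265:.38 265:.37 ; python3 lev.py 20 scene
```

```text
t 16.62 now -96.5 203.5 267.3 0.397 Fown [ -4.4 -11.5  20. ] x -60.3
Fn 18.4 Ft 14.0
265:.40 tx 0.2 ty 0.0 tz -2.4
265:.39 tx 2.7 ty -0.0 tz -1.5
265:.38 tx 5.2 ty -0.1 tz -0.6
265:.37 tx 7.7 ty -0.1 tz 0.3
scene button 20 [-53.7 -89.5 210.3] [-59.9 -98.7 202.9] [-47.2 -82.  221.7] th 0.431 maxr 275.5
 r 170 74 th centre from top edge 0.428 [0.357 0.462 0.52 ]
 r 190 87 th centre from top edge 0.429 [0.352 0.447 0.511]
 r 210 91 th centre from top edge 0.425 [0.351 0.444 0.499]
 r 230 78 th centre from top edge 0.422 [0.363 0.44  0.489]
 r 250 130 th centre from top edge 0.42 [0.364 0.436 0.482]
```

View pics/scene20.png

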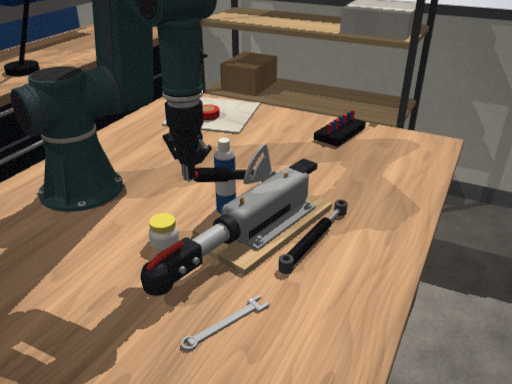

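Ft of 14 N downward and θ≈0.40 indicate the lever is at its off stop. Next I'll back straight off the button and rise.

Call:
step_arm(targets=[{"tx": 0,"ty": 0,"tz": 6,"twist": 0},{"tx": 0,"ty": 0,"tz": 16,"twist": 0},{"tx": 0,"ty": 0,"tz": 32,"twist": 0},{"tx": -15,"ty": 0,"tz": 50,"twist": 0},{"tx": -50,"ty": 0,"tz": 60,"twist": 0},{"tx": -90,"ty": 0,"tz": 65,"twist": 0},{"tx": -130,"ty": 0,"tz": 65,"twist": 0},{"tx": -130,"ty": 0,"tz": 65,"twist": 0}])

```text
t: 17.33
tool_pos: [0.4438, -0.1607, 0.3118]
tcp_rot: [45.7, 87.4, -57.4]
ft_force: [2.1, -0.3, 0.9]
width: 0.0
```

```bash
python3 go.py -62.5 -150 330; python3 lev.py 21 scene wrist
```

```text
t 17.33 own [ -57.4 -169.4  311.8] delta [-18.9  -4.4 -18.9] twist 0.37 w 1.4589311223945353e-05 F [ 2.1 -0.3  0.9] j [-27.   3.  94.  -1.  81. -14.] toolx [ 0.0241 -0.0377 -0.999 ] Fown [2.1 0.2 0.9]
scene button 74 [-58.3 -95.4 210.5] [ -71.2 -105.   201.2] [-50.9 -81.2 217.8] th 0.421 maxr 278.5
 r 170 70 th centre from top edge 0.431 [0.36  0.46  0.522]
 r 190 90 th centre from top edge 0.428 [0.345 0.448 0.51 ]
 r 210 90 th centre from top edge 0.425 [0.354 0.442 0.498]
 r 230 74 th centre from top edge 0.421 [0.364 0.444 0.489]
 r 250 141 th centre from top edge 0.422 [0.367 0.436 0.484]
wrist button 451 [-65.8 -95.2 209.6] [ -74.8 -104.7  201.2] [-57.5 -85.7 215.9] th 0.421 maxr 275.4
 r 190 568 th centre from top edge 0.393 [0.387 0.452 0.474]
 r 210 731 th centre from top edge 0.397 [0.397 0.454 0.471]
 r 230 727 th centre from top edge 0.4 [0.406 0.453 0.468]
 r 250 956 th centre from top edge 0.401 [0.4   0.448 0.463]
```

View pics/scene21.png

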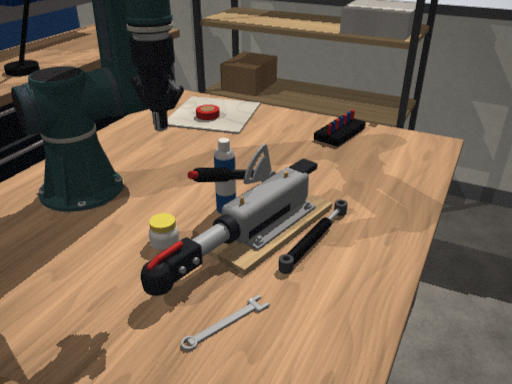

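View pics/wrist21.png

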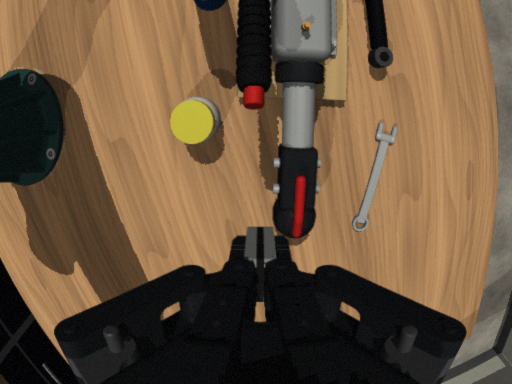

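Run:
```python
from h import *
_,d=optics.capture('scene');q=own(cloud('scene',d)).reshape(-1,3)*1000
q0=own(cloud('scene',np.load('scene0.npy'))).reshape(-1,3)*1000
for n,a in(('before',q0),('now',q)):
    H=a[(abs(a[:,0])<40)&(a[:,2]>40)&(a[:,2]<100)&(a[:,1]<-200)&(a[:,1]>-340)]; print(n,'front y',np.percentile(H[:,1],.5).round(1))
    for nm,c,r,z in(('can',(-130,75),45,(40,230)),('tub',(-149,-127),55,(20,80))):
        k=a[(np.hypot(a[:,0]-c[0],a[:,1]-c[1])<r)&(a[:,2]>z[0])&(a[:,2]<z[1])]; print(nm,k.mean(0).round(1),len(k))
    k=a[(a[:,2]>3)&(a[:,2]<40)&(a[:,0]>95)&(a[:,0]<260)&(a[:,1]<260)&(a[:,1]>-260)];print('damper/wrench',k.mean(0).round(1),len(k))
print(arm.hand_in())
```

```text
before front y -282.0
can [-118.5   65.6  120.6] 908
tub [-136.1 -134.6   51.5] 791
damper/wrench [164.5  -6.1  12.5] 3056
now front y -297.1
can [-118.5   65.7  129.8] 930
tub [-136.  -134.4   51.5] 790
damper/wrench [163.7  -6.7  12.4] 3093
the job is handed in; nothing more can be done
None
```

The bench check is done in the order asked and handed in, at about 17.5 s of the 67 s. The verdict was not reported.

- **Drawtube:** I gripped the ball head's shank and pushed it in to the hard stop, at about 33 N. I then pulled it out about 30 mm to the outer stop, at about 29 N, and let go. The last picture shows the head's front 15 mm farther out than at the start, which fits that travel.
- **Handbrake up:** The lever started at notch 1. I lifted it to notch 3 and then moved clear. Three later measurements over about 2 s showed it holding still at 0.42 rad.
- **Handbrake down:** I pressed the button to its stop with the shut fingertips and followed the lever down in one go. It met the off stop, then I backed away. Afterwards the wrist camera gave a lever slope of about 0.40 rad, which is off. The scene camera gave 0.425 rad, or about 0.40 rad after the bias I found for it in the first picture.
- **Other objects:** The spray can, tub, damper and wrench show no movement in before-and-after comparisons. The can's mean height came out 9 mm higher, most likely because the lowered lever now covers a different part of it. At the end the gripper was clear of everything.

**What disagreed:**
- **Fingertip position:** With the fingers shut, both cameras put their real ends about 31 mm short of the reported TCP. I corrected for this when pressing the button.
- **Slip while lifting:** Probably because of that offset, the grip on the lever was shallow. The fingers slipped off the top around notch 3 and pressed on the lever with about 17 N. The ratchet held, so letting go at that notch happened by the slip rather than by a clean release.

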